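# Set a tray sealer's head to its film-threading mark and hold it

## Task

Get the tray sealer ready for threading its film: seat the empty oblong tray fully down in the die, let go of it, then take the open head by its handle and swing it forward and down until its pointer lines up with the brass index on the quadrant. The stay's clamp is slack and the head drops if let go, so finish the job still holding it steady at the index while a colleague tightens the clamp. Do not let the head come down on the tray, do not shift the index, and leave the other tubs and the stock around the sealer where they are.

Things in the scene. Friction and masses are not known exactly. Their poses are not given: they have to be found in the camera images.
- tray: Oblong black plastic tray, empty, upright. Rim 98 mm long (its x) x 60 mm wide (its y), 5 mm thick; body below the rim 88 x 50 mm, tapering to 74 x 36 mm at the foot; walls 2 mm. Origin: centre of its underside; the rim's underside is 36 mm above it, its top 41 mm. 30 g. Same after a half turn. Can be gripped by the rim across the 60 mm width.
- tub_square: Square black tub, 41 mm tall like the tray, rim 78 x 78 mm: does not fit the die. Origin at the centre of its underside. To be left alone.
- tub_round: Round black tub, 41 mm tall like the tray, rim 80 mm across: does not fit the die. Origin at the centre of its underside. To be left alone.
- sealer: Tray sealer, fixed. Origin: on the table under it; axes parallel to die's. Steel housing from 140 mm in front of the origin (-x) to 175 mm behind, 120 mm to each side, 75 mm high; on it the die block, 120 x 190 mm (x, y), top 115 mm above the table, 35 mm in front of the origin; film roll at the back, 148 mm high; on the left, 118 to 150 mm from the middle plane, the upright stay quadrant, up to 245 mm high.
- die (a point): Centre of the die cavity's mouth, on the block's top face. x: the cavity's long direction, towards the hinge; z up. Cavity 91 (x) x 53 mm (y), 40 deep; a seated tray hangs by its rim on the top face, its origin 36 mm below this point. Midway along each long side a finger notch, 44 mm wide (x) and 25 deep, runs from the cavity to the block's side, giving fingertips room beside and below the rim.
- hinge (a point): Point on the head's hinge axis, in the sealer's middle plane, 85 mm behind the die's centre and 10 mm above the die's top face. Its y axis is the hinge axis (horizontal, across the sealer); axes parallel to those of die.
- head (a joint): Opening angle of the head (rad): 0 = shut, level on the die; grows as it swings up and back; 1.75 = leaning on its back stop, where it starts. Steel cover 170 mm wide, 45 thick, front edge 155 mm from the hinge, about 1.2 kg. The hinge runs free: below about 1.35 it falls shut unless held (up to 8 N at the handle), above that it falls back on its stop.
- handle (a point): Middle of the head's black handle, a bar 62 mm long, 24 wide (y), 22 thick, standing out from the middle of the head's front edge (40 mm away); it points up when the head is open. x: along the bar to the hinge; y: parallel to the hinge axis. With the head at q it lies, in hinge's axes, at x = -0.195 cos q + 0.018 sin q, z = 0.195 sin q + 0.018 cos q (m).
- pointer (a point): Tip of the pointer at the end of the head's stay arm, which swings with the head over the quadrant on the sealer's left-hand (+y) side, 116 mm from the hinge axis. Axes parallel to those of handle.
- index (a joint): Angle (rad) at which the index is clamped on the quadrant, measured as head is: the pointer meets the index when head equals this value. Between 0.5 and 0.95; it stays where it is unless knocked.
- index_tip (a point): Tip of the index, a small brass clip with a thin finger on the rim of the quadrant, 144 mm from the hinge axis. x axis along the finger back to the hinge axis.
- jar: Glass jar of sauce with a metal cap, 68 mm across, 105 mm tall. Stands on the table, origin at the centre of its underside. To be left alone.
- tin: Food tin, 74 mm across, 108 mm tall. Stands on the table, origin at the centre of its underside. To be left alone.
- bottle: Clear bottle with a green cap, 64 mm across, 200 mm tall. Stands on the table, origin at the centre of its underside. To be left alone.
- cake_pack: Cake packet lying flat, 75 x 200 x 45 mm (x, y, z). Stands on the table, origin at the centre of its underside. To be left alone.
- stapler: Desk stapler, 130 mm long (x), 36 wide, 50 high. Stands on the table, origin at the centre of its underside. To be left alone.
There are look-alikes about, which are no part of the job. What is shaped like the tray but pink or red is not meant.

How it is judged:
By the outcome, as a careful person would: the job done as asked, in the order asked, and still so for the second after the job is handed in, while the arm keeps its last pose, push and grip.
It also fails if it takes over 64 s, if anything falls off the work surface, if the arm or the gripper's body presses on something with over 40 N, if the wrist force passes 120 N, or if a joint passes its speed limit or range.

## Robot

A 6-joint arm with a two-finger parallel gripper is mounted at the origin on the work surface. World frame = base frame: x ahead of the robot, y to its left, z up, the work surface at z = 0. Lengths are in mm, angles in rad, forces in N, time in s.
With the tool pointing down it reaches from about 350 to 875 mm from the base axis. Payload 4.2 kg.
Tool frame: the origin (TCP) lies midway between the tips of the shut fingers; the grasp point (between the pads) lies 19 mm behind it; z points along the fingers, y is the direction in which the jaws open and shut (so a half turn about z gives the same grasp; the last joint's range is limited). The gripper opens to 85 mm and grips with 20 to 120 N. Pads are 22 mm wide; open, the fingers measure 114 mm over their backs; the gripper's body (76 mm by 85 mm) begins 54 mm behind the grasp point. The pads swing forward as they close: fully open they stand 13 mm farther back than shut.
Start: joints at [-1.031, 0.385, 0.008, 0, -1.194, -0.259], TCP at [173.219, -600.495, 231.312] pointing down, gripper open.
Joint ranges: [-3.14, 3.14], [-1.21, 2.06], [-1.07, 1.41], [-3.16, 2.05], [-2.99, -0.16], [-3.1, 3.1]. Speed limits (rad/s): [2.79, 2.79, 3.14, 3.14, 3.14, 3.14].

## Interface

Orientations are given as a unit quaternion [x, y, z, w].
In Python, from bench import arm gives the robot as it stands.
- The arm moves only by the tool servo_tool, never from a script. Its argument "rows" is a list of rows, each an object of numbers: "fingers": the finger opening in cm, from 0 to 8.54; "x", "y", "z": the shift along the tool's x, y, z in cm; "turn": the turn about the tool's z in degrees. A call has 1 to 10 rows; each row shifts and turns the commanded pose from where the row before left it, along the tool's axes as they then stand; what a row does not reach is not made up. A row lasts 1/12 s, in which the tool goes at most 41.7 mm and 7.16 degrees, less where a joint would pass 70% of its speed; a pose out of reach is approached as far as the arm can. A call is refused whole if a number of a shift passes 4.17 or a number of a turn 7.16, either way. A call with a gripper value outside its range is refused whole. The fingers move at their own pace and stop on an object; the grip force is fixed at half the most. Time passes only in rows, so rows that do not move let the fingers close. It gives the time, the measured TCP pose, the force and the opening at its end, in the units of the state.
- arm.read_state(): the state, without advancing time (a new reading comes with each control period).
- arm.get_image(name): name is "scene" or "top" or "wrist"; returns (picture, depth): 420x560x3 uint8, red, green, blue; 420x560 float32, mm along the optical axis (not along the pixel's ray), 0 where there is no reading.
- arm.camera_model(name): a dict with "fx", "fy", "cx", "cy" (pixels), "pose" (4x4, takes a point from camera to world coordinates). Camera axes: x right, y down, z forward; pixel columns grow to the right and rows downward; lengths in mm; the calibration is good to about 2 mm. A picture is of the moment at which its call begins: read the wrist's pose just before it. camera_model takes no time and is no camera call; for the wrist camera it gives the pose at the moment of the call.
- arm.job_done(): hands the job in, once; it reports no verdict.
The state is a dict: "clock": time; "joints": joint angles; "joint_vel": joint speeds; "joint_efforts": joint torques, N m; "position": TCP position; "ee_rot": TCP orientation; "contact_force": force on the tool from outside, world axes, zero at the start; "wrist_torque": the same for the moment, N m; "gripper_width": finger opening in mm.
Only numpy, scipy, OpenCV 4.12 (cv2) and the standard library are available. Lean on these libraries where they do the work, as an engineer would, in place of code of your own. Each camera call takes 0.05 s, during which the arm holds its last target.

## Working session

There is one attempt and no reset: what is moved stays moved. The work goes in short steps, Python scripts to look and compute and a tool call to move; the robot and the scene stay as the last step left them, time stands still between calls to the robot, and variables do not carry over. Pictures are saved under pics/ and viewed, and the job is handed in when it is done.

Besides the shell and the picture viewer there is one more tool, called after "Emit:" as name(argument=value, ...) on one line, values as JSON. servo_tool: Moves the arm, as the interface text tells. Its arguments: {"type":"object","properties":{"rows":{"type":"array","items":{"type":"object","properties":{"fingers":{"type":"number"},"x":{"type":"number"},"y":{"type":"number"},"z":{"type":"number"},"turn":{"type":"number"}}}}},"required":["rows"]}

```bash
ls; mkdir -p pics
python3 - <<'E'
from bench import arm
import cv2
s=arm.read_state();print(s)
for n in ["scene","top"]:
    p,d=arm.get_image(n);cv2.imwrite(f"pics/{n}0.png",p[:,:,::-1])
    import numpy as np
    np.savez(f"{n}0.npz",p=p,d=d)
    print(n,arm.camera_model(n))
E
```

```text
pics
{'clock': 0.0, 'joints': array([-1.03137234e+00,  3.85606907e-01,  6.60901832e-03, -5.01946109e-04,
       -1.19398360e+00, -2.58630998e-01]), 'joint_vel': array([ 4.89501591e-04,  1.34586866e-03, -1.93518140e-03,  2.36548006e-06,
        1.08922930e-03,  6.10708074e-04]), 'joint_efforts': array([-7.50273239e-05, -3.92287409e+01,  1.88397914e+01,  4.18631360e+00,
       -4.64227822e-03, -3.40176463e-06]), 'position': array([ 173.07420548, -599.95016102,  230.18416742]), 'ee_rot': array([-1.39843940e-01,  9.90172927e-01,  1.09737581e-03, -2.09553496e-04]), 'contact_force': array([ 0.31690639, -0.46350251,  1.0863581 ]), 'wrist_torque': array([ 0.02281019, -0.03987429,  0.04682248]), 'gripper_width': 85.3465123074059}
scene {'fx': 418.04052350114534, 'fy': 418.04052350114534, 'cx': 282.80175823462923, 'cy': 211.31375680969205, 'pose': array([[ 4.17452947e-01,  7.30857362e-01, -5.39981994e-01,
         1.22753564e+03],
       [ 9.08609108e-01, -3.27383469e-01,  2.59325186e-01,
        -4.14107566e+02],
       [ 1.27485431e-02, -5.98888621e-01, -8.00730850e-01,
         1.11401280e+03],
       [ 0.00000000e+00,  0.00000000e+00,  0.00000000e+00,
         1.00000000e+00]])}
top {'fx': 471.1221839540643, 'fy': 471.1221839540643, 'cx': 270.9877284767528, 'cy': 202.32730202859852, 'pose': array([[-6.03875839e-03, -9.94204036e-01,  1.07339968e-01,
         4.17416217e+02],
       [-9.99881897e-01,  4.48623637e-03, -1.46991928e-02,
        -6.61650783e+01],
       [ 1.41324443e-02, -1.07416056e-01, -9.94113708e-01,
         1.52645514e+03],
       [ 0.00000000e+00,  0.00000000e+00,  0.00000000e+00,
         1.00000000e+00]])}
```

View pics/scene0.png

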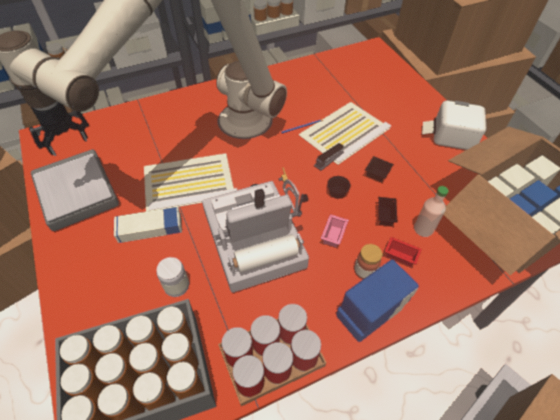

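View pics/top0.png

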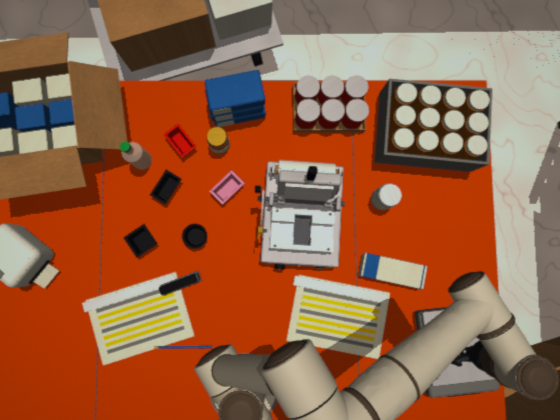

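The tray (black oblong) is at about (166,187) in the top view, the square tub at (141,240) and the round tub at (195,236). The sealer is at (302,215), opening towards the robot, with something brass near (262,230).

```bash
cat > h.py <<'E'
import numpy as np,cv2
from bench import arm
def pt(m,u,v,d):
    P=m["pose"];c=np.array([(u-m["cx"])/m["fx"]*d,(v-m["cy"])/m["fy"]*d,d,1.]);return (P@c)[:3]
def ray(m,u,v,z):
    P=m["pose"];o=P[:3,3];r=P[:3,:3]@np.array([(u-m["cx"])/m["fx"],(v-m["cy"])/m["fy"],1.]);return o+r*(z-o[2])/r[2]
def proj(m,p):
    c=np.linalg.inv(m["pose"])@np.append(p,1);return m["fx"]*c[0]/c[2]+m["cx"],m["fy"]*c[1]/c[2]+m["cy"]
E
python3 - <<'E'
from h import *
z=np.load("top0.npz");p,d=z["p"],z["d"]
m=arm.camera_model("top")
a=p[150:280,90:230,::-1];cv2.imwrite("pics/a.png",cv2.resize(a,None,fx=5,fy=4.5,interpolation=cv2.INTER_CUBIC))
a=p[150:280,240:370,::-1];cv2.imwrite("pics/b.png",cv2.resize(a,None,fx=4.6,fy=4.6,interpolation=cv2.INTER_CUBIC))
s=np.load("scene0.npz");a=s["p"][160:300,190:330,::-1];cv2.imwrite("pics/c.png",cv2.resize(a,None,fx=4.2,fy=4.2,interpolation=cv2.INTER_CUBIC))
mask=(p.max(2)<70).astype(np.uint8)
k=np.zeros_like(mask);k[150:280,110:225]=1
n,l,st,ce=cv2.connectedComponentsWithStats(mask*k)
for i in range(1,n):
    if st[i,4]>100:
        ys,xs=np.where(l==i);r=cv2.minAreaRect(np.c_[xs,ys].astype(np.float32));b=cv2.boxPoints(r)
        print(ce[i],st[i],r); 
        w=np.array([ray(m,u,v,41) for u,v in b]);print(w.round(1),w.mean(0),[np.linalg.norm(w[j]-w[j-1]).round(1) for j in range(4)])
E
```

```text
[165.41360294 186.96691176] [151 170  30  34 544] ((165.47804260253906, 186.89755249023438), (18.174224853515625, 30.224525451660156), 32.905242919921875)
[[604.  295.9  41. ]
 [685.2 245.5  41. ]
 [653.2 196.6  41. ]
 [572.3 247.2  41. ]] [628.7018758  246.30824061  41.        ] [np.float64(58.1), np.float64(95.6), np.float64(58.5), np.float64(95.4)]
[140.16809605 240.61578045] [125 225  32  32 583] ((140.2692108154297, 240.65383911132812), (24.12946128845215, 24.12946128845215), 56.3099365234375)
[[469.7 374.5  41. ]
 [511.3 312.8  41. ]
 [448.2 269.6  41. ]
 [406.9 331.2  41. ]] [459.03181087 322.01034814  41.        ] [np.float64(76.2), np.float64(74.4), np.float64(76.5), np.float64(74.1)]
[194.25053079 236.02123142] [183 224  24  25 471] ((194.5, 236.0), (24.0, 23.0), 90.0)
[[510.4 189.3  41. ]
 [510.1 117.   41. ]
 [434.8 116.3  41. ]
 [435.2 188.2  41. ]] [472.64333497 152.70921308  41.        ] [np.float64(75.2), np.float64(72.3), np.float64(75.3), np.float64(71.9)]
```

View pics/a.png

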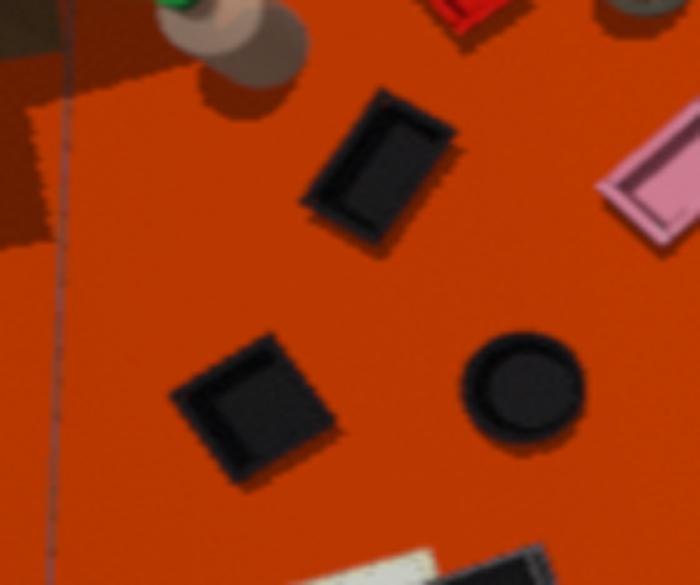

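View pics/b.png

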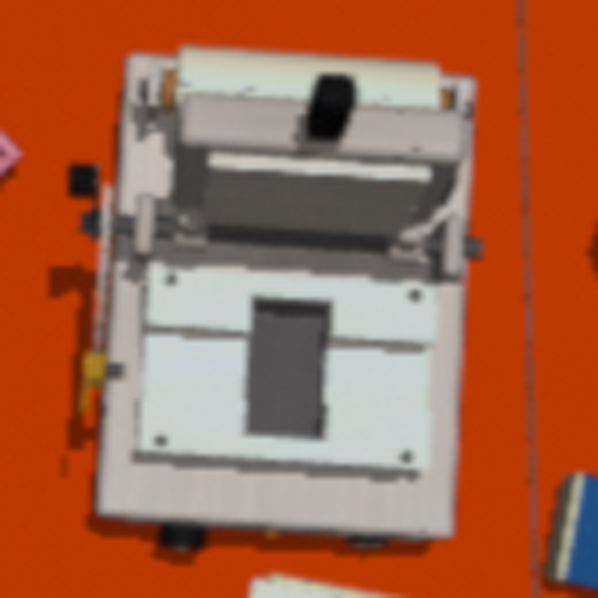

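View pics/c.png

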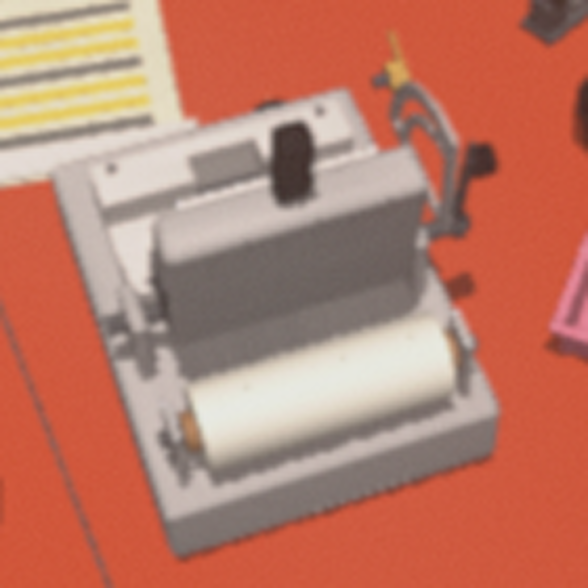

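Run:
```python
from h import *
z=np.load("top0.npz");p,d=z["p"],z["d"]
m=arm.camera_model("top")
H,W=d.shape;u,v=np.meshgrid(np.arange(W),np.arange(H))
X=np.stack([(u-m["cx"])/m["fx"]*d,(v-m["cy"])/m["fy"]*d,d],-1)@m["pose"][:3,:3].T+m["pose"][:3,3]
Z=X[...,2]
roi=np.zeros_like(d,bool);roi[150:275,250:350]=1
print("table z",np.median(Z[100:160,330:350]),np.median(Z[270:280,210:250]), "depth valid",(d>0).mean())
k=roi&(abs(Z-115)<7); ys,xs=np.where(k);print(k.sum(),np.median(Z[k]))
r=cv2.minAreaRect(X[k][:,:2].astype(np.float32));print("block-ish",r)
k=roi&(abs(Z-75)<8)
for nm,lo,hi in [("cav",60,100)]:
    c=np.zeros_like(d,bool);c[205:252,288:318]=1
    k=c&(Z<108);n,l,st,ce=cv2.connectedComponentsWithStats(k.astype(np.uint8));print(st,ce)
for cc in [[(253,298),(330,303),(325,438),(245,433)]]:
    w=np.array([ray(m,240+a/4.6,150+b/4.6,115) for a,b in cc]);print(w.round(1),w.mean(0))
    print([np.linalg.norm(w[j]-w[j-1]).round(1) for j in range(4)],np.degrees(np.arctan2(*((w[0]+w[1]-w[2]-w[3])[[1,0]]))))
print(np.round(Z[205:250:3,280:325:3]).astype(int))
```

```text
table z 6.396015026659825 -1.143705254845372 depth valid 0.9959396258503401
1336 114.11896853801738
block-ish ((552.666259765625, -171.47088623046875), (249.69271850585938, 249.71121215820312), 85.8823471069336)
[[     0      0    560    420 234276]
 [   288    205     30      7    158]
 [   304    211      2      2      2]
 [   295    212      1      1      1]
 [   297    212      2      2      2]
 [   302    212      1      1      1]
 [   308    213      1      1      1]
 [   288    214     30     32    704]
 [   315    216      1      1      1]
 [   313    222      1      1      1]
 [   314    239      1      2      2]
 [   311    243      1      1      1]
 [   288    249     30      3     50]] [[279.4101231  209.43152521]
 [303.6835443  207.21518987]
 [304.5        211.5       ]
 [295.         212.        ]
 [297.5        212.5       ]
 [302.         212.        ]
 [308.         213.        ]
 [302.08380682 229.69744318]
 [315.         216.        ]
 [313.         222.        ]
 [314.         239.5       ]
 [311.         243.        ]
 [299.78       250.56      ]]
[[ 531.8 -159. 
[... 718 characters left out ...]
8   92   76   74   74   72   71   82  114  110  116
   113]
 [  87   91   91   84   89   73   80   73   74   79   84   91   87   93
    83]
 [  88   93   86   91   87   78   75   73   74   77   89   92   88   89
    90]
 [  93   93   90   89   89   80   82   73   71   70   88   85   95   84
    85]
 [  88   80   88   91   84   76   77   72   75   75   84   93   86   91
    87]
 [ 109  113  110  110  112   66   71   80   76   76  111 1526  114   85
    87]
 [ 112  115  112  115  113   78   74   74   75   75  117  112  116  120
   118]
 [ 112  114  113  115  116   78   76   73   70   73  108  111  119  116
   110]
 [ 114  109  118  111  115  110  117  116  114  113  115  118  115  109
   115]]
```

Emit:
servo_tool(rows=[{"z": -1.5,"turn": 6.86},{"z": -1.5,"turn": 6.86},{"z": -1.5,"turn": 6.86},{"z": -1.5,"turn": 6.86},{"z": -1.5,"turn": 6.86},{"z": -1.5,"turn": 6.86},{"z": -1.5,"turn": 6.86}])

```text
invalid input at $.rows[0]: expected keys fingers, x, y, z, turn
```

```bash
cat >> h.py <<'E'
from scipy.spatial.transform import Rotation as R
def delta(target,n=None):
    s=arm.read_state();r=R.from_quat(s["ee_rot"]).as_matrix();dw=np.array(target)-s["position"]
    t=r.T@dw/10;print("clk",round(s["clock"],2),"pos",s["position"].round(1),"f",s["contact_force"].round(1),"w",round(s["gripper_width"],1))
    print("jaw angle",np.degrees(np.arctan2(r[1,1],r[0,1])).round(2),"toolz",r[:,2].round(3),"tool shift cm",t.round(2),"per row" if n else "",(t/n).round(3) if n else "", "minrows",np.ceil(np.linalg.norm(t)/4.1))
    return t
E
python3 - <<'E'
from h import *
delta([629,246,332],24)
E
```

```text
clk 0.1 pos [ 173.1 -600.   230.3] f [-0.6 -1.  -0. ] w 85.6
jaw angle 106.08 toolz [-0.001  0.002 -1.   ] tool shift cm [-67.24  68.69 -10.04] per row [-2.802  2.862 -0.418] minrows 24.0
```

Emit:
servo_tool(rows=[{"fingers": 8.5,"x": 0,"y": 0,"z": -1.5,"turn": 6.86},{"fingers": 8.5,"x": 0,"y": 0,"z": -1.5,"turn": 6.86},{"fingers": 8.5,"x": 0,"y": 0,"z": -1.5,"turn": 6.86},{"fingers": 8.5,"x": 0,"y": 0,"z": -1.5,"turn": 6.86},{"fingers": 8.5,"x": 0,"y": 0,"z": -1.5,"turn": 6.86},{"fingers": 8.5,"x": 0,"y": 0,"z": -1.5,"turn": 6.86},{"fingers": 8.5,"x": 0,"y": 0,"z": -1.5,"turn": 6.86}])

```text
clock: 0.68
position: [173.2, -600.2, 336.4]
ee_rot: [0.278, 0.961, 0.001, -0.0]
contact_force: [0.3, 0.4, 0.3]
gripper_width: 85.1
```

Run:
```python
from h import *
delta([629,246,332],26)
```

```text
clk 0.68 pos [ 173.2 -600.2  336.4] f [0.3 0.4 0.3] w 85.1
jaw angle 57.72 toolz [-0.     0.001 -1.   ] tool shift cm [ 6.65 95.89  0.53] per row [0.256 3.688 0.02 ] minrows 24.0
```

Emit:
servo_tool(rows=[{"fingers": 8.5,"x": 0.25,"y": 3.69,"z": 0,"turn": 0},{"fingers": 8.5,"x": 0.25,"y": 3.69,"z": 0,"turn": 0},{"fingers": 8.5,"x": 0.25,"y": 3.69,"z": 0,"turn": 0},{"fingers": 8.5,"x": 0.25,"y": 3.69,"z": 0,"turn": 0},{"fingers": 8.5,"x": 0.25,"y": 3.69,"z": 0,"turn": 0},{"fingers": 8.5,"x": 0.25,"y": 3.69,"z": 0,"turn": 0},{"fingers": 8.5,"x": 0.25,"y": 3.69,"z": 0,"turn": 0},{"fingers": 8.5,"x": 0.25,"y": 3.69,"z": 0,"turn": 0},{"fingers": 8.5,"x": 0.25,"y": 3.69,"z": 0,"turn": 0},{"fingers": 8.5,"x": 0.25,"y": 3.69,"z": 0,"turn": 0}])

```text
clock: 1.52
position: [347.3, -272.3, 336.1]
ee_rot: [0.275, 0.961, 0.0, -0.0]
contact_force: [0.1, -0.2, -0.6]
gripper_width: 84.8
```

Emit:
servo_tool(rows=[{"fingers": 8.5,"x": 0.25,"y": 3.69,"z": 0,"turn": 0},{"fingers": 8.5,"x": 0.25,"y": 3.69,"z": 0,"turn": 0},{"fingers": 8.5,"x": 0.25,"y": 3.69,"z": 0,"turn": 0},{"fingers": 8.5,"x": 0.25,"y": 3.69,"z": 0,"turn": 0},{"fingers": 8.5,"x": 0.25,"y": 3.69,"z": 0,"turn": 0},{"fingers": 8.5,"x": 0.25,"y": 3.69,"z": 0,"turn": 0},{"fingers": 8.5,"x": 0.25,"y": 3.69,"z": 0,"turn": 0},{"fingers": 8.5,"x": 0.25,"y": 3.69,"z": 0,"turn": 0},{"fingers": 8.5,"x": 0.25,"y": 3.69,"z": 0,"turn": 0},{"fingers": 8.5,"x": 0.25,"y": 3.69,"z": 0,"turn": 0}])

```text
clock: 2.35
position: [521.3, 54.1, 336.0]
ee_rot: [0.275, 0.961, -0.0, -0.0]
contact_force: [0.5, -0.4, 0.0]
gripper_width: 85.2
```

Run:
```python
from h import *
delta([629,246,250],8)
```

```text
clk 2.35 pos [521.3  54.1 336. ] f [ 0.5 -0.4  0. ] w 85.2
jaw angle 58.09 toolz [-0.001 -0.    -1.   ] tool shift cm [ 1.   21.99  8.59] per row [0.124 2.748 1.074] minrows 6.0
```

Emit:
servo_tool(rows=[{"fingers": 8.5,"x": 0.12,"y": 2.75,"z": 1.07,"turn": 0},{"fingers": 8.5,"x": 0.12,"y": 2.75,"z": 1.07,"turn": 0},{"fingers": 8.5,"x": 0.12,"y": 2.75,"z": 1.07,"turn": 0},{"fingers": 8.5,"x": 0.12,"y": 2.75,"z": 1.07,"turn": 0},{"fingers": 8.5,"x": 0.12,"y": 2.75,"z": 1.07,"turn": 0},{"fingers": 8.5,"x": 0.12,"y": 2.75,"z": 1.07,"turn": 0},{"fingers": 8.5,"x": 0.12,"y": 2.75,"z": 1.07,"turn": 0},{"fingers": 8.5,"x": 0.12,"y": 2.75,"z": 1.07,"turn": 0},{"fingers": 8.5,"x": 0,"y": 0,"z": 0,"turn": 0}])

```text
clock: 3.1
position: [629.5, 247.4, 245.3]
ee_rot: [0.274, 0.962, -0.002, -0.002]
contact_force: [-0.3, 0.6, -0.6]
gripper_width: 85.0
```

Run:
```python
from h import *
delta([629,246,22])
m=arm.camera_model("wrist");p,d=arm.get_image("wrist")
np.savez("w1.npz",p=p,d=d,pose=m["pose"])
cv2.imwrite("pics/w1.png",p[:,:,::-1]);print(m)
```

```text
clk 3.1 pos [629.5 247.4 245.3] f [-0.3  0.6 -0.6] w 85.0
jaw angle 58.2 toolz [-0.006 -0.002 -1.   ] tool shift cm [-0.11 -0.03 22.33]   minrows 6.0
{'fx': 298.99831575766984, 'fy': 298.99831575766984, 'cx': 281.2108673010236, 'cy': 206.42475325279943, 'pose': array([[ 5.26211862e-01,  8.09124666e-01,  2.61569020e-01,
         5.62679696e+02],
       [ 8.50340903e-01, -4.99017020e-01, -1.67040003e-01,
         2.90019256e+02],
       [-4.62879341e-03,  3.10321267e-01, -9.50620474e-01,
         3.87555375e+02],
       [ 0.00000000e+00,  0.00000000e+00,  0.00000000e+00,
         1.00000000e+00]])}
```

View pics/w1.png

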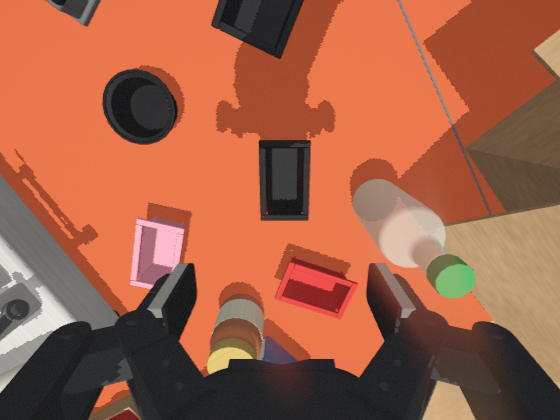

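Run:
```python
from h import *
z=np.load("w1.npz");p,d=z["p"],z["d"]
m=arm.camera_model("wrist");m["pose"]=z["pose"]
mask=(p.max(2)<90).astype(np.uint8)
k=np.zeros_like(mask);k[130:232,240:330]=1
n,l,st,ce=cv2.connectedComponentsWithStats(mask*k)
i=1+st[1:,4].argmax();c,_=cv2.findContours((l==i).astype(np.uint8),0,1)
r=cv2.minAreaRect(c[0]);print(r)
w=np.array([ray(m,u,v,41) for u,v in cv2.boxPoints(r)]);print(w.round(1),w.mean(0).round(1),[np.linalg.norm(w[j]-w[j-1]).round(1) for j in range(4)])
# contour->world, then rectangle
cw=np.array([ray(m,u,v,41)[:2] for u,v in c[0][:,0]],np.float32);print(cv2.minAreaRect(cw))
for nm,u,v,zz in [("bottle cap",451,276,200),("bottle base",372,196,0),("jar cap",232,358,105),("redc",316,289,41),("pinkc",158,255,41)]:print(nm,ray(m,u,v,zz).round(0))
a=p[120:240,230:340,::-1];cv2.imwrite("pics/w1c.png",cv2.resize(a,None,fx=5,fy=5,interpolation=cv2.INTER_NEAREST))
```

```text
((284.0, 179.5), (79.0, 50.0), 90.0)
[[577.2 249.4  41. ]
 [607.1 297.8  41. ]
 [690.  249.7  41. ]
 [657.5 197.1  41. ]] [632.9 248.5  41. ] [np.float64(95.8), np.float64(56.8), np.float64(95.8), np.float64(61.8)]
((632.99072265625, 248.6149139404297), (57.94350814819336, 95.81876373291016), 58.33350372314453)
bottle cap [722. 333. 200.]
bottle base [721. 334.   0.]
jar cap [771.  90. 105.]
redc [781. 208.  41.]
pinkc [631.  59.  41.]
```

View pics/w1c.png

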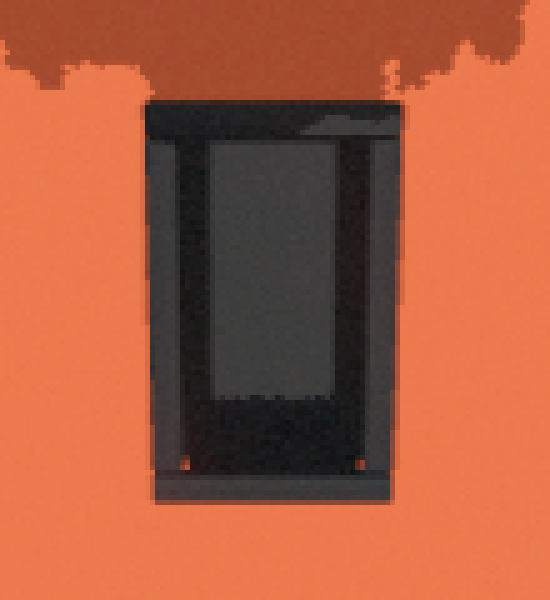

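Run:
```python
from h import *
m=arm.camera_model("wrist");m["pose"]=np.load("w1.npz")["pose"]
w=np.array([ray(m,230+a/5-.5,120+b/5-.5,41) for a,b in [(145,100),(404,100),(393,503),(153,503)]]);print(w.mean(0),[np.linalg.norm(w[j]-w[j-1]).round(1) for j in range(4)])
e=w[0]+w[1]-w[2]-w[3];print(np.degrees(np.arctan2(e[1],e[0])))
t=delta([632.5,248.5,18],7)
```

```text
[633.48123451 248.53850092  41.        ] [np.float64(97.8), np.float64(58.9), np.float64(97.8), np.float64(59.4)]
148.22173322864654
clk 3.15 pos [628.9 245.7 246.8] f [-0.1  0.1 -0.1] w 85.2
jaw angle 58.17 toolz [-0.005 -0.003 -1.   ] tool shift cm [-0.23  0.55 22.87] per row [-0.032  0.078  3.268] minrows 6.0
```

Emit:
servo_tool(rows=[{"fingers": 8.5,"x": -0.1,"y": 0.1,"z": 3.2,"turn": 0},{"fingers": 8.5,"x": -0.1,"y": 0.1,"z": 3.2,"turn": 0},{"fingers": 8.5,"x": 0,"y": 0.1,"z": 3.2,"turn": 0},{"fingers": 8.5,"x": 0,"y": 0.1,"z": 3.2,"turn": 0},{"fingers": 8.5,"x": 0,"y": 0,"z": 2,"turn": 0},{"fingers": 8.5,"x": 0,"y": 0,"z": 0,"turn": 0},{"fingers": 8.5,"x": 0,"y": 0,"z": 0,"turn": 0}])

```text
clock: 3.73
position: [632.9, 245.4, 102.5]
ee_rot: [0.275, 0.961, -0.001, -0.0]
contact_force: [0.4, 0.3, 0.4]
gripper_width: 84.8
```

Run:
```python
from h import *
delta([633,248.5,18],7)
m=arm.camera_model("wrist");p,d=arm.get_image("wrist")
np.savez("w2.npz",p=p,d=d,pose=m["pose"])
delta([633,248.5,18],7)
cv2.imwrite("pics/w2.png",p[:,:,::-1])
```

```text
clk 3.73 pos [632.9 245.4 102.5] f [0.4 0.3 0.4] w 84.8
jaw angle 58.06 toolz [-0.001 -0.002 -1.   ] tool shift cm [0.15 0.28 8.45] per row [0.021 0.041 1.208] minrows 3.0
clk 3.78 pos [634.  246.2 104.4] f [0.4 0.9 1.1] w 85.0
jaw angle 58.08 toolz [ 0.002  0.    -1.   ] tool shift cm [0.22 0.13 8.64] per row [0.031 0.019 1.234] minrows 3.0
```

View pics/w2.png

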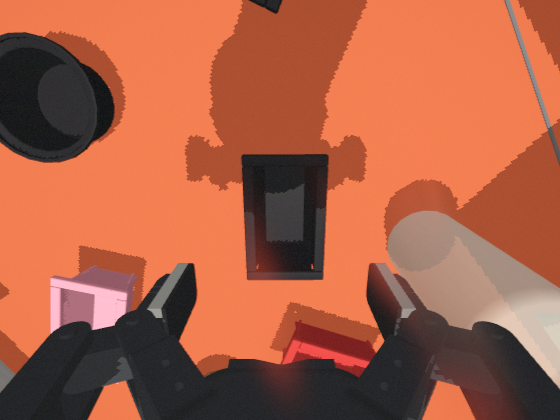

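Run:
```python
from h import *
m=arm.camera_model("wrist");m["pose"]=np.load("w2.npz")["pose"]
w=np.array([ray(m,a,b,41) for a,b in [(243,155),(328,155),(322.5,279),(247.5,279)]]);print(w.mean(0),[np.linalg.norm(w[j]-w[j-1]).round(1) for j in range(4)])
e=w[0]+w[1]-w[2]-w[3];print(np.degrees(np.arctan2(e[1],e[0])))
```

```text
[633.64508856 248.82239046  41.        ] [np.float64(96.3), np.float64(57.7), np.float64(96.3), np.float64(58.5)]
148.12870678027755
```

Emit:
servo_tool(rows=[{"fingers": 8.5,"x": 0.15,"y": 0.25,"z": 2.0,"turn": 0},{"fingers": 8.5,"x": 0,"y": 0,"z": 2.5,"turn": 0},{"fingers": 8.5,"x": 0,"y": 0,"z": 2.5,"turn": 0},{"fingers": 8.5,"x": 0,"y": 0,"z": 1.5,"turn": 0},{"fingers": 8.5,"x": 0,"y": 0,"z": 0,"turn": 0},{"fingers": 4.5,"x": 0,"y": 0,"z": 0,"turn": 0},{"fingers": 4.5,"x": 0,"y": 0,"z": 0,"turn": 0},{"fingers": 4.5,"x": 0,"y": 0,"z": 0,"turn": 0},{"fingers": 4.5,"x": 0,"y": 0,"z": 0,"turn": 0}])

```text
clock: 4.53
position: [635.3, 250.5, 21.4]
ee_rot: [0.275, 0.962, 0.002, 0.002]
contact_force: [-0.6, 0.4, 6.4]
gripper_width: 58.3
```

Run:
```python
from h import *
delta([633,248.5,200],7)
```

```text
clk 4.53 pos [635.3 250.5  21.4] f [-0.6  0.4  6.4] w 58.3
jaw angle 58.12 toolz [ 0.006  0.003 -1.   ] tool shift cm [  0.03  -0.19 -17.87] per row [ 0.005 -0.027 -2.552] minrows 5.0
```

Emit:
servo_tool(rows=[{"fingers": 4.5,"x": 0,"y": 0,"z": -1,"turn": 0},{"fingers": 4.5,"x": 0,"y": 0,"z": -2.5,"turn": 0},{"fingers": 4.5,"x": 0,"y": 0,"z": -3,"turn": 0},{"fingers": 4.5,"x": 0,"y": 0,"z": -3,"turn": 0},{"fingers": 4.5,"x": 0,"y": 0,"z": -3,"turn": 0},{"fingers": 4.5,"x": 0,"y": 0,"z": -3,"turn": 0},{"fingers": 4.5,"x": 0,"y": 0,"z": -3,"turn": 0},{"fingers": 4.5,"x": 0,"y": 0,"z": -3,"turn": 0},{"fingers": 4.5,"x": 0,"y": 0,"z": -3,"turn": 0},{"fingers": 4.5,"x": 0,"y": 0,"z": -2,"turn": 0}])

```text
clock: 5.37
position: [633.6, 249.2, 287.8]
ee_rot: [0.275, 0.961, 0.002, 0.002]
contact_force: [0.2, 0.4, -0.8]
gripper_width: 57.8
```

Run:
```python
from h import *
delta([486,-181.5,287],14)
m=arm.camera_model("wrist");p,d=arm.get_image("wrist")
np.savez("w3.npz",p=p,d=d,pose=m["pose"])
delta([486,-181.5,287],14)
cv2.imwrite("pics/w3.png",p[:,:,::-1])
```

```text
clk 5.37 pos [633.6 249.2 287.8] f [ 0.2  0.4 -0.8] w 57.8
jaw angle 58.08 toolz [ 0.005  0.002 -1.   ] tool shift cm [-10.25 -44.36  -0.1 ] per row [-0.732 -3.169 -0.007] minrows 12.0
clk 5.42 pos [635.1 249.6 291.9] f [1.7 0.4 3.4] w 58.3
jaw angle 58.1 toolz [ 0.012  0.005 -1.   ] tool shift cm [-10.12 -44.48   0.11] per row [-0.723 -3.177  0.008] minrows 12.0
```

View pics/w3.png

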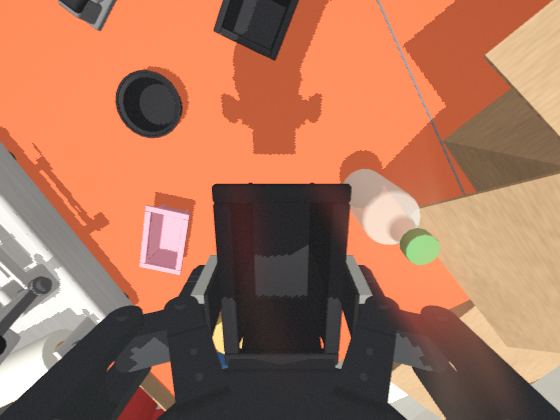

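Emit:
servo_tool(rows=[{"fingers": 4.5,"x": 0,"y": 0,"z": -0.4,"turn": -7.1},{"fingers": 4.5,"x": 0,"y": 0,"z": -0.4,"turn": -7.1},{"fingers": 4.5,"x": 0,"y": 0,"z": -0.4,"turn": -7.1},{"fingers": 4.5,"x": 0,"y": 0,"z": -0.4,"turn": -7.1},{"fingers": 4.5,"x": 0,"y": 0,"z": 0,"turn": 0}])

```text
clock: 5.83
position: [633.2, 249.2, 300.3]
ee_rot: [0.03, 1.0, 0.001, 0.001]
contact_force: [0.2, -0.3, -0.3]
gripper_width: 57.9
```

Run:
```python
from h import *
delta([486,-181.5,305],14)
```

```text
clk 5.83 pos [633.2 249.2 300.3] f [ 0.2 -0.3 -0.3] w 57.9
jaw angle 86.59 toolz [ 0.002  0.001 -1.   ] tool shift cm [ 12.13 -43.87  -0.54] per row [ 0.866 -3.134 -0.039] minrows 12.0
```

Emit:
servo_tool(rows=[{"fingers": 4.5,"x": 0.87,"y": -3.13,"z": 0,"turn": 0},{"fingers": 4.5,"x": 0.87,"y": -3.13,"z": 0,"turn": 0},{"fingers": 4.5,"x": 0.87,"y": -3.13,"z": 0,"turn": 0},{"fingers": 4.5,"x": 0.87,"y": -3.13,"z": 0,"turn": 0},{"fingers": 4.5,"x": 0.87,"y": -3.13,"z": 0,"turn": 0},{"fingers": 4.5,"x": 0.87,"y": -3.13,"z": 0,"turn": 0},{"fingers": 4.5,"x": 0.87,"y": -3.13,"z": 0,"turn": 0},{"fingers": 4.5,"x": 0.87,"y": -3.13,"z": 0,"turn": 0},{"fingers": 4.5,"x": 0.87,"y": -3.13,"z": 0,"turn": 0},{"fingers": 4.5,"x": 0,"y": 0,"z": 0,"turn": 0}])

```text
clock: 6.67
position: [535.2, -30.9, 299.6]
ee_rot: [0.035, 0.999, -0.0, -0.0]
contact_force: [-0.4, 0.5, -1.2]
gripper_width: 58.3
```

Run:
```python
from h import *
delta([486,-181.5,305],5)
m=arm.camera_model("wrist");p,d=arm.get_image("wrist")
np.savez("w4.npz",p=p,d=d,pose=m["pose"])
delta([486,-181.5,305],5)
cv2.imwrite("pics/w4.png",p[:,:,::-1])
```

```text
clk 6.67 pos [535.2 -30.9 299.6] f [-0.4  0.5 -1.2] w 58.3
jaw angle 86.02 toolz [-0. -0. -1.] tool shift cm [  3.86 -15.36  -0.54] per row [ 0.773 -3.073 -0.108] minrows 4.0
clk 6.72 pos [536.3 -29.3 299.4] f [ 0.5  0.9 -0.1] w 58.5
jaw angle 86.08 toolz [ 0.001  0.    -1.   ] tool shift cm [  3.98 -15.53  -0.56] per row [ 0.796 -3.106 -0.113] minrows 4.0
```

View pics/w4.png

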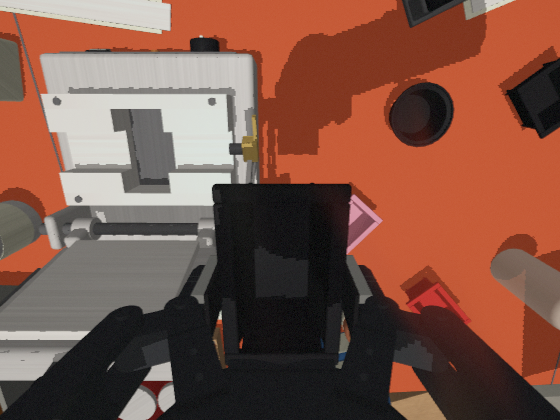

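Run:
```python
from h import *
p=np.load("w4.npz")["p"]
a=p[80:220,30:270,::-1];cv2.imwrite("pics/w4c.png",cv2.resize(a,None,fx=3.3,fy=4,interpolation=cv2.INTER_CUBIC))
```

```text
(no output)
```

View pics/w4c.png

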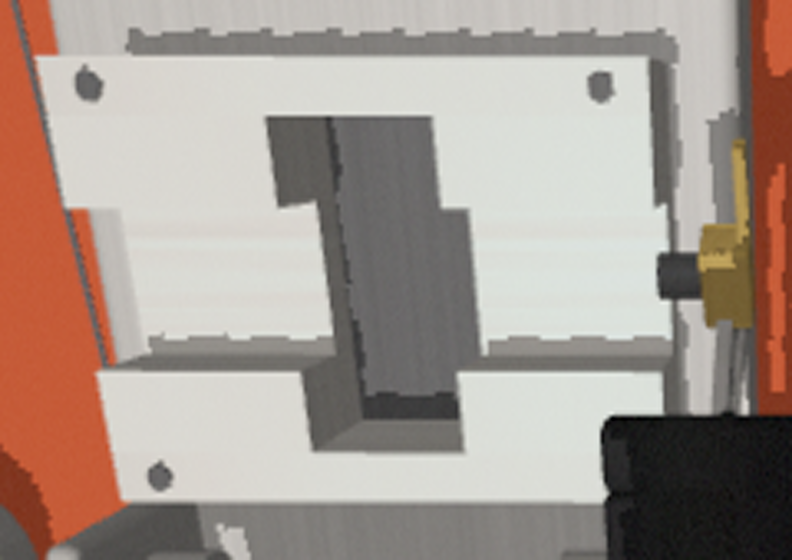

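Run:
```python
from h import *
z=np.load("w4.npz");m=arm.camera_model("wrist");m["pose"]=z["pose"]
f=lambda a,b:(30+a/3.3-.5,80+b/4-.5)
w=np.array([ray(m,*f(a,b),115) for a,b in [(265,116),(432,116),(466,452),(313,452)]]);print(w.round(1),w.mean(0).round(1),[np.linalg.norm(w[j]-w[j-1]).round(1) for j in range(4)])
e=w[2]+w[3]-w[0]-w[1];print("yaw",np.degrees(np.arctan2(e[1],e[0])))
b=np.array([ray(m,*f(a,b),115) for a,b in [(37,57),(648,57),(122,502)]]);print(b.round(1),np.linalg.norm(b[0]-b[1]),np.linalg.norm(b[0]-b[2]));e=b[1]-b[0];print(np.degrees(np.arctan2(e[1],e[0]))-90)
# brass finger, plane y ~ ; print pixel
p=z["p"].astype(int)
a=z["p"][170:380,190:370,::-1];cv2.imwrite("pics/w4t.png",cv2.convertScaleAbs(cv2.resize(a,None,fx=4,fy=2.8,interpolation=cv2.INTER_NEAREST),alpha=3))
```

```text
[[ 444.4 -203.   115. ]
 [ 448.  -150.6  115. ]
 [ 538.2 -156.6  115. ]
 [ 534.6 -209.   115. ]] [ 491.3 -179.8  115. ] [np.float64(90.4), np.float64(52.5), np.float64(90.4), np.float64(52.5)]
yaw -3.8023784450388236
[[ 425.4 -269.9  115. ]
 [ 438.4  -81.   115. ]
 [ 544.7 -278.8  115. ]] 189.38507655329076 119.65977249286261
-3.935063310349605
```

View pics/w4t.png

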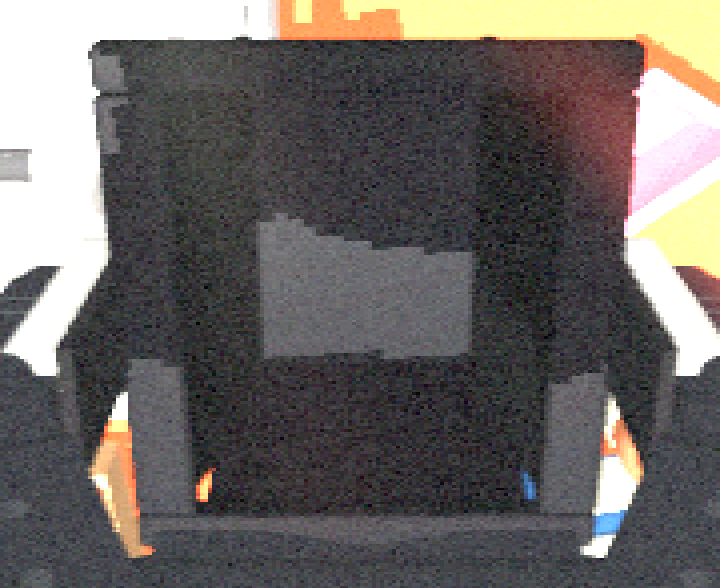

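Run:
```python
from h import *
z=np.load("w4.npz");m=arm.camera_model("wrist");m["pose"]=z["pose"]
tcp=np.array([535.2,-30.9,299.6])
for h in (17,19,21,23,25):
    w=np.array([ray(m,a,b,tcp[2]+h) for a,b in [(213,184),(350.7,184),(341,368),(224,368)]])-tcp
    L=[np.linalg.norm(w[j]-w[j-1]).round(1) for j in range(4)];e=w[2]+w[3]-w[0]-w[1]
    print(h,w.mean(0).round(1),L,np.degrees(np.arctan2(e[1],e[0])).round(2))
```

```text
17 [ 2.2  0.3 17. ] [np.float64(101.3), np.float64(59.1), np.float64(101.4), np.float64(62.7)] -3.7
19 [ 0.8  0.4 19. ] [np.float64(99.7), np.float64(58.2), np.float64(99.7), np.float64(61.7)] -3.7
21 [-0.5  0.5 21. ] [np.float64(98.1), np.float64(57.3), np.float64(98.1), np.float64(60.7)] -3.7
23 [-1.8  0.6 23. ] [np.float64(96.5), np.float64(56.3), np.float64(96.5), np.float64(59.7)] -3.7
25 [-3.1  0.6 25. ] [np.float64(94.9), np.float64(55.4), np.float64(94.9), np.float64(58.7)] -3.7
```

Run:
```python
from h import *
delta([491.6,-180.3,299],5)
```

```text
clk 6.72 pos [536.3 -29.3 299.4] f [ 0.5  0.9 -0.1] w 58.5
jaw angle 86.08 toolz [ 0.001  0.    -1.   ] tool shift cm [  3.43 -15.37   0.04] per row [ 0.686 -3.074  0.007] minrows 4.0
```

Emit:
servo_tool(rows=[{"fingers": 4.5,"x": 0.67,"y": -3.05,"z": 0,"turn": 0},{"fingers": 4.5,"x": 0.67,"y": -3.05,"z": 0,"turn": 0},{"fingers": 4.5,"x": 0.67,"y": -3.05,"z": 0,"turn": 0},{"fingers": 4.5,"x": 0.67,"y": -3.05,"z": 0,"turn": 0},{"fingers": 4.5,"x": 0.67,"y": -3.05,"z": 0,"turn": 0},{"fingers": 4.5,"x": 0,"y": 0,"z": 0,"turn": 0},{"fingers": 4.5,"x": 0,"y": 0,"z": 3,"turn": 0},{"fingers": 4.5,"x": 0,"y": 0,"z": 3.5,"turn": 0},{"fingers": 4.5,"x": 0,"y": 0,"z": 3.5,"turn": 0},{"fingers": 4.5,"x": 0,"y": 0,"z": 0,"turn": 0}])

```text
clock: 7.55
position: [490.4, -175.5, 191.9]
ee_rot: [0.032, 0.999, 0.002, -0.007]
contact_force: [-0.4, 0.5, -1.0]
gripper_width: 58.0
```

Run:
```python
from h import *
delta([491.6,-180.3,99],5)
m=arm.camera_model("wrist");p,d=arm.get_image("wrist")
np.savez("w5.npz",p=p,d=d,pose=m["pose"])
delta([491.6,-180.3,99],5)
cv2.imwrite("pics/w5.png",p[:,:,::-1])
```

```text
clk 7.55 pos [ 490.4 -175.5  191.9] f [-0.4  0.5 -1. ] w 58.0
jaw angle 86.28 toolz [-0.014  0.004 -1.   ] tool shift cm [-0.29 -0.49  9.28] per row [-0.058 -0.099  1.857] minrows 3.0
clk 7.6 pos [ 492.8 -176.3  195.8] f [ 0.2 -0.7  0.5] w 58.1
jaw angle 86.41 toolz [-0.008  0.001 -1.   ] tool shift cm [ 0.02 -0.41  9.68] per row [ 0.004 -0.082  1.936] minrows 3.0
```

View pics/w5.png

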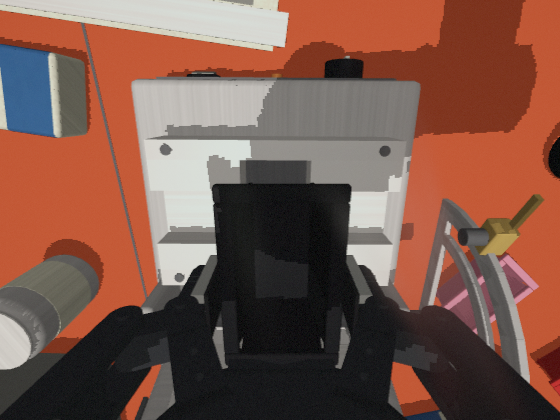

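Emit:
servo_tool(rows=[{"fingers": 4.5,"x": 0,"y": -0.4,"z": 1,"turn": 0},{"fingers": 4.5,"x": 0,"y": 0,"z": 1.5,"turn": 0},{"fingers": 4.5,"x": 0,"y": 0,"z": 1,"turn": 0},{"fingers": 4.5,"x": 0,"y": 0,"z": 0,"turn": 0},{"fingers": 4.5,"x": 0,"y": 0,"z": 0,"turn": 0},{"fingers": 4.5,"x": 0,"y": 0,"z": 0,"turn": 0}])

```text
clock: 8.1
position: [495.6, -181.3, 165.0]
ee_rot: [0.031, 1.0, -0.0, 0.001]
contact_force: [-0.6, -0.5, 0.2]
gripper_width: 58.2
```

Run:
```python
from h import *
delta([491.6,-180.3,99],5)
m=arm.camera_model("wrist");p,d=arm.get_image("wrist")
np.savez("w6.npz",p=p,d=d,pose=m["pose"])
delta([491.6,-180.3,99],5)
a=p[90:380,130:430,::-1];cv2.imwrite("pics/w6.png",cv2.convertScaleAbs(cv2.resize(a,None,fx=2.6,fy=2,interpolation=cv2.INTER_CUBIC),alpha=1.5))
```

```text
clk 8.1 pos [ 495.6 -181.3  165. ] f [-0.6 -0.5  0.2] w 58.2
jaw angle 86.49 toolz [ 0.003 -0.001 -1.   ] tool shift cm [0.43 0.08 6.6 ] per row [0.085 0.016 1.321] minrows 2.0
clk 8.15 pos [ 495.6 -181.3  165. ] f [-0.9 -0.5 -0.8] w 58.2
jaw angle 86.48 toolz [ 0.003 -0.001 -1.   ] tool shift cm [0.42 0.08 6.6 ] per row [0.084 0.016 1.321] minrows 2.0
```

View pics/w6.png

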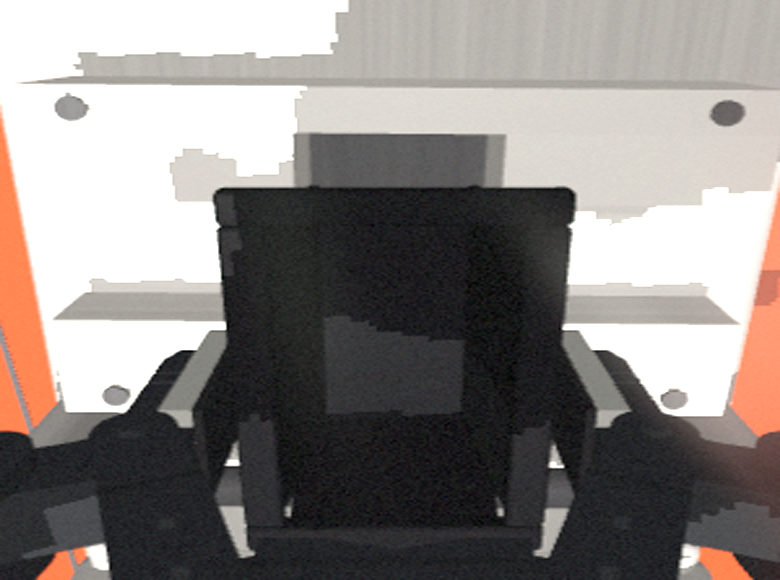

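Run:
```python
from h import *
z=np.load("w6.npz");m=arm.camera_model("wrist");m["pose"]=z["pose"]
f=lambda a,b:(130+a/2.6-.5,90+b/2-.5)
w=[ray(m,*f(a,b),115) for a,b in [(294,134),(505,134)]];print(np.round(w,1))
e=w[0]-w[1];print(np.linalg.norm(e),"yaw",np.degrees(np.arctan2(e[1],e[0]))+90)
c=(w[0]+w[1])/2; y=np.radians(-3.8);print("die",c+45.5*np.array([np.cos(y),np.sin(y),0]))
h=np.array([ray(m,*f(a,b),115) for a,b in [(72,108),(728,112),(117,396),(675,400)]]);print(h.round(1),h.mean(0)); e=h[1]-h[0];print(np.degrees(np.arctan2(e[1],e[0]))-90)
w4=np.load("w4.npz");m["pose"]=w4["pose"]
f=lambda a,b:(30+a/3.3-.5,80+b/4-.5)
print([ray(m,*f(a,b),115).round(1) for a,b in [(89,85),(600,87),(159,475)]])
```

```text
[[ 444.4 -203.   115. ]
 [ 447.5 -151.1  115. ]]
51.99491313730822 yaw -3.4683882982411802
die [ 491.3635607  -180.07460069  115.        ]
[[ 433.  -256.   115. ]
 [ 443.9  -96.8  115. ]
 [ 538.2 -263.4  115. ]
 [ 549.6 -104.   115. ]] [ 491.14625352 -180.05868508  115.        ]
-3.916463792906683
[array([ 433.1, -255.9,  115. ]), array([444.5, -96.9, 115. ]), array([ 537.6, -263.6,  115. ])]
```

Emit:
servo_tool(rows=[{"fingers": 4.5,"x": 0.38,"y": 0.06,"z": 0,"turn": 0.4},{"fingers": 4.5,"x": 0,"y": 0,"z": 1,"turn": 0},{"fingers": 4.5,"x": 0,"y": 0,"z": 1,"turn": 0},{"fingers": 4.5,"x": 0,"y": 0,"z": 0,"turn": 0},{"fingers": 4.5,"x": 0,"y": 0,"z": 0,"turn": 0},{"fingers": 4.5,"x": 0,"y": 0,"z": 0,"turn": 0}])

```text
clock: 8.65
position: [490.9, -180.4, 143.4]
ee_rot: [0.034, 0.999, -0.0, -0.0]
contact_force: [0.3, -0.1, -0.9]
gripper_width: 58.5
```

Run:
```python
from h import *
delta([491.8,-180.5,99],5)
```

```text
clk 8.65 pos [ 490.9 -180.4  143.4] f [ 0.3 -0.1 -0.9] w 58.5
jaw angle 86.08 toolz [-0.001 -0.    -1.   ] tool shift cm [-0.09 -0.    4.44] per row [-0.019 -0.001  0.889] minrows 2.0
```

Emit:
servo_tool(rows=[{"fingers": 4.5,"x": -0.08,"y": 0,"z": 0.8,"turn": 0},{"fingers": 4.5,"x": 0,"y": 0,"z": 0.8,"turn": 0},{"fingers": 4.5,"x": 0,"y": 0,"z": 0.8,"turn": 0},{"fingers": 4.5,"x": 0,"y": 0,"z": 0.6,"turn": 0},{"fingers": 4.5,"x": 0,"y": 0,"z": 0.6,"turn": 0},{"fingers": 4.5,"x": 0,"y": 0,"z": 0.4,"turn": 0},{"fingers": 4.5,"x": 0,"y": 0,"z": 0,"turn": 0},{"fingers": 4.5,"x": 0,"y": 0,"z": 0,"turn": 0}])

```text
clock: 9.32
position: [491.6, -180.4, 103.5]
ee_rot: [0.034, 0.999, -0.0, -0.0]
contact_force: [0.2, 0.3, -0.7]
gripper_width: 57.9
```

Run:
```python
from h import *
delta([491.8,-180.5,99],5)
```

```text
clk 9.32 pos [ 491.6 -180.4  103.5] f [ 0.2  0.3 -0.7] w 57.9
jaw angle 86.07 toolz [-0.001 -0.    -1.   ] tool shift cm [-0.02 -0.01  0.45] per row [-0.004 -0.001  0.089] minrows 1.0
```

Emit:
servo_tool(rows=[{"fingers": 4.5,"x": 0,"y": 0,"z": 0.2,"turn": 0},{"fingers": 4.5,"x": 0,"y": 0,"z": 0.2,"turn": 0},{"fingers": 4.5,"x": 0,"y": 0,"z": 0.1,"turn": 0},{"fingers": 4.5,"x": 0,"y": 0,"z": 0,"turn": 0}])

```text
clock: 9.65
position: [492.1, -180.4, 100.3]
ee_rot: [0.034, 0.999, -0.0, 0.001]
contact_force: [-2.4, 1.4, 7.1]
gripper_width: 58.0
```

Emit:
servo_tool(rows=[{"fingers": 4.5,"x": 0,"y": 0,"z": 0.1,"turn": 0},{"fingers": 4.5,"x": 0,"y": 0,"z": 0,"turn": 0}])

```text
clock: 9.82
position: [492.2, -180.4, 100.3]
ee_rot: [0.034, 0.999, -0.0, 0.001]
contact_force: [-4.5, 2.0, 13.2]
gripper_width: 58.2
```

Run:
```python
from h import *
m=arm.camera_model("wrist");p,d=arm.get_image("wrist")
np.savez("w7.npz",p=p,d=d,pose=m["pose"])
a=p[90:380,130:430,::-1];cv2.imwrite("pics/w7.png",cv2.convertScaleAbs(cv2.resize(a,None,fx=2.6,fy=2,interpolation=cv2.INTER_CUBIC),alpha=1.8))
```

```text
(no output)
```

View pics/w7.png

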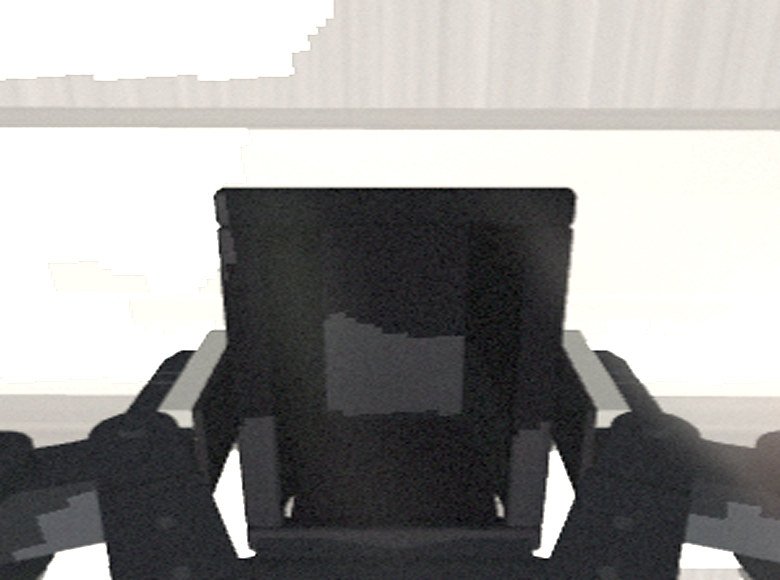

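Emit:
servo_tool(rows=[{"fingers": 4.5,"x": 0,"y": 0,"z": -0.1,"turn": 0},{"fingers": 6.5,"x": 0,"y": 0,"z": 0,"turn": 0},{"fingers": 8.0,"x": 0,"y": 0,"z": 0,"turn": 0},{"fingers": 8.5,"x": 0,"y": 0,"z": 0,"turn": 0},{"fingers": 8.5,"x": 0,"y": 0,"z": 0,"turn": 0},{"fingers": 8.5,"x": 0,"y": 0,"z": -1,"turn": 0},{"fingers": 8.5,"x": 0,"y": 0,"z": -3,"turn": 0},{"fingers": 8.5,"x": 0,"y": 0,"z": -3,"turn": 0},{"fingers": 8.5,"x": 0,"y": 0,"z": -2,"turn": 0},{"fingers": 8.5,"x": 0,"y": 0,"z": 0,"turn": 0}])

```text
clock: 10.7
position: [494.7, -181.1, 194.4]
ee_rot: [0.034, 0.999, -0.001, 0.005]
contact_force: [1.1, 0.5, 1.2]
gripper_width: 85.0
```

Run:
```python
from h import *
delta([492,-180,300],5)
m=arm.camera_model("wrist");p,d=arm.get_image("wrist")
np.savez("w8.npz",p=p,d=d,pose=m["pose"])
cv2.imwrite("pics/w8.png",p[:,:,::-1])
```

```text
clk 10.7 pos [ 494.7 -181.1  194.4] f [1.1 0.5 1.2] w 85.0
jaw angle 86.13 toolz [ 0.01  -0.002 -1.   ] tool shift cm [  0.16   0.07 -10.56] per row [ 0.033  0.014 -2.112] minrows 3.0
```

View pics/w8.png

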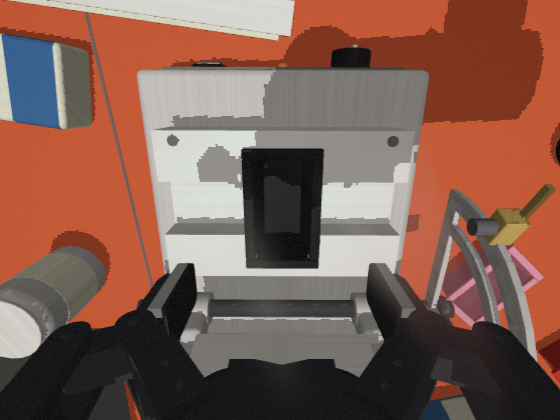

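```bash
python3 - <<'E'
from h import *
m=arm.camera_model("wrist");z=np.load("w8.npz");m["pose"]=z["pose"]
for Z in (118,120,122,125):
    w=np.array([ray(m,a,b,Z) for a,b in [(242,149),(324,149),(320.5,268),(245.5,268)]]);print(Z,w.mean(0).round(1),[np.linalg.norm(w[j]-w[j-1]).round(1) for j in range(4)])
for n,c in [("w4",(80,190,215,280)),("w5",(180,260,470,560)),("w8",(170,250,480,560))]:
    p=np.load(n+".npz")["p"];a=p[c[0]:c[1],c[2]:c[3],::-1];cv2.imwrite(f"pics/{n}i.png",cv2.resize(a,None,fx=6,fy=6,interpolation=cv2.INTER_CUBIC))
d=z["d"]; 
for (u,v) in [(284,152),(244,200),(321,200),(284,266),(215,145),(350,145)]:
    print(pt(m,u,v,np.median(d[v-1:v+2,u-1:u+2])).round(1))
E
cd pics; python3 -c "
import cv2,numpy as np
a=[cv2.imread(f'w{i}i.png') for i in (4,5,8)]
H=480
b=[np.pad(x,((0,max(0,660-x.shape[0])),(0,0),(0,0))) for x in a]
cv2.imwrite('idx.png',cv2.resize(np.hstack(b),None,fx=.55,fy=.55));print([x.shape for x in a])"
```

```text
118 [ 493.1 -179.6  118. ] [np.float64(97.7), np.float64(59.2), np.float64(97.6), np.float64(62.1)]
120 [ 492.3 -179.6  120. ] [np.float64(96.8), np.float64(58.6), np.float64(96.8), np.float64(61.5)]
122 [ 491.6 -179.6  122. ] [np.float64(95.9), np.float64(58.1), np.float64(95.9), np.float64(60.9)]
125 [ 490.5 -179.5  125. ] [np.float64(94.5), np.float64(57.3), np.float64(94.5), np.float64(60.1)]
[ 446.3 -175.9  119.7]
[ 480.6 -208.5  119.1]
[ 484.3 -150.2  119.5]
[ 539.1 -181.8  119.6]
[ 438.7 -225.9  114.2]
[ 445.2 -127.5  114.5]
[(660, 390, 3), (480, 540, 3), (480, 480, 3)]
```

View pics/idx.png

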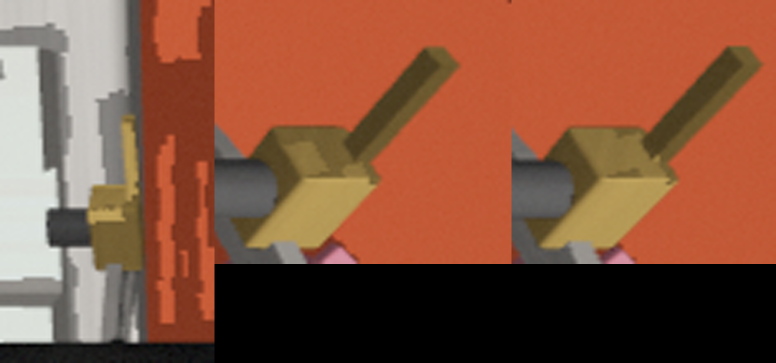

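```bash
cat >> h.py <<'E'
DIE=np.array([491.3,-180.0,115.]);YAW=np.radians(-3.9)
ex=np.array([np.cos(YAW),np.sin(YAW),0]);ey=np.array([-np.sin(YAW),np.cos(YAW),0]);ez=np.array([0,0,1.])
HINGE=DIE+85*ex+10*ez
M=np.stack([ex,ey,ez])
def loc(X):return (X-HINGE)@M.T
def cloud(m,d):
    H,W=d.shape;u,v=np.meshgrid(np.arange(W),np.arange(H))
    return np.stack([(u-m["cx"])/m["fx"]*d,(v-m["cy"])/m["fy"]*d,d],-1)@m["pose"][:3,:3].T+m["pose"][:3,3]
def hw(q):
    x=-195*np.cos(q)+18*np.sin(q);z=195*np.sin(q)+18*np.cos(q);return HINGE+x*ex+z*ez
E
python3 - <<'E'
from h import *
m=arm.camera_model("wrist")
for n,c in [("w4",(80,190,215,262)),("w5",(180,260,470,560)),("w8",(170,250,480,560))]:
    z=np.load(n+".npz");m["pose"]=z["pose"];p=z["p"];hsv=cv2.cvtColor(p,cv2.COLOR_RGB2HSV)
    k=np.zeros(p.shape[:2],bool);k[c[0]:c[1],c[2]:c[3]]=1
    k&=(hsv[...,0]>16)&(hsv[...,0]<32)&(hsv[...,1]>90)
    L=loc(cloud(m,z["d"]))[k];L=L[np.hypot(L[:,0],L[:,2])<200]
    r=np.hypot(L[:,0],L[:,2]);q=np.arctan2(L[:,2],-L[:,0])
    for lo,hi in [(100,112),(112,120),(120,128),(128,136),(136,142),(142,150)]:
        s=(r>=lo)&(r<hi)
        if s.sum()>3:print(n,lo,s.sum(),"q",np.median(q[s]).round(3),q[s].min().round(3),q[s].max().round(3),"y",np.median(L[s,1]).round(1),L[s,1].min().round(1),L[s,1].max().round(1))
    print(n,"rmax",r.max())
E
```

```text
w4 100 119 q 0.565 0.026 0.583 y 125.5 118.8 131.4
w4 112 131 q 0.561 0.51 0.571 y 125.2 117.2 131.5
w4 120 147 q 0.526 -0.435 0.566 y 125.3 117.0 131.5
w4 128 36 q 0.525 0.513 0.532 y 130.2 128.6 131.4
w4 136 23 q 0.525 0.517 0.534 y 130.1 128.5 131.1
w4 142 16 q 0.52 0.504 0.531 y 129.6 128.7 131.3
w4 rmax 143.72341156309705
w5 100 264 q 0.563 0.506 0.576 y 122.0 117.4 131.1
w5 112 326 q 0.558 0.461 0.568 y 120.1 117.3 130.6
w5 120 492 q 0.52 0.461 0.565 y 124.8 117.6 130.9
w5 128 139 q 0.518 0.491 0.532 y 128.5 127.3 131.3
w5 136 120 q 0.518 0.491 0.53 y 128.6 126.9 131.9
w5 142 55 q 0.513 0.495 0.531 y 129.0 127.3 131.5
w5 rmax 144.49159081144987
w8 100 262 q 0.563 0.516 0.572 y 122.0 117.3 131.2
w8 112 335 q 0.558 0.465 0.568 y 120.3 117.2 130.8
w8 120 503 q 0.519 0.464 0.567 y 124.8 117.5 131.9
w8 128 143 q 0.518 0.487 0.532 y 128.6 127.1 131.3
w8 136 124 q 0.516 0.491 0.531 y 128.6 127.3 131.0
w8 142 58 q 0.513 0.491 0.529 y 128.9 127.4 131.4
w8 rmax 144.21627712526606
```

Run:
```python
from h import *
print("hinge",HINGE.round(1));q=1.75
for q in (1.75,.513):print(q,hw(q).round(1))
h=hw(1.75);q=1.75;b=np.cos(q)*ex-np.sin(q)*ez
s=np.load("scene0.npz")["p"].copy();t=np.load("top0.npz")["p"].copy()
out=[]
for n,im,(r0,r1,c0,c1) in [("scene",s,(160,260,200,300)),("top",t,(140,240,260,360))]:
    m=arm.camera_model(n);im=cv2.resize(im[r0:r1,c0:c1],None,fx=4,fy=4,interpolation=cv2.INTER_CUBIC)
    for P in (h,h+31*b,h-31*b):
        u,v=proj(m,P);cv2.circle(im,(int((u-c0+.5)*4),int((v-r0+.5)*4)),4,(0,255,0),-1)
    out.append(im)
cv2.imwrite("pics/hd.png",np.hstack(out)[:,:,::-1])
delta(hw(1.75)+[-60,0,-20],5)
```

```text
hinge [ 576.1 -185.8  125. ]
1.75 [ 628.5 -189.4  313.7]
0.513 [ 415.4 -174.8  236.4]
clk 10.75 pos [ 493.3 -180.6  191.9] f [-0.3  0.2 -1.3] w 84.9
jaw angle 86.09 toolz [ 0.006 -0.001 -1.   ] tool shift cm [ -7.63  -0.36 -10.13] per row [-1.525 -0.072 -2.026] minrows 4.0
```

View pics/hd.png

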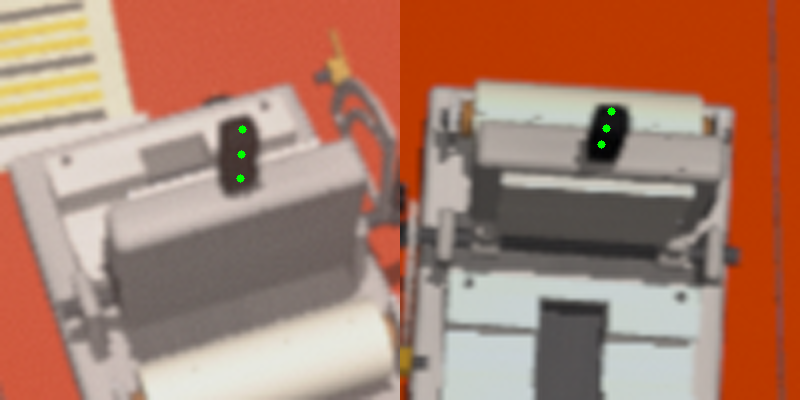

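Emit:
servo_tool(rows=[{"fingers": 8.5,"x": 0,"y": 0,"z": -2.5,"turn": 0},{"fingers": 8.5,"x": 0,"y": 0,"z": -2.6,"turn": 0},{"fingers": 8.5,"x": 0,"y": 0,"z": -2.6,"turn": 0},{"fingers": 8.5,"x": 0,"y": 0,"z": -2.4,"turn": 0},{"fingers": 8.5,"x": -2,"y": -0.1,"z": 0,"turn": 0},{"fingers": 8.5,"x": -2,"y": -0.1,"z": 0,"turn": 0},{"fingers": 8.5,"x": -2,"y": -0.1,"z": 0,"turn": 0},{"fingers": 8.5,"x": -1.6,"y": -0.06,"z": 0,"turn": 0},{"fingers": 8.5,"x": 0,"y": 0,"z": 0,"turn": 0},{"fingers": 8.5,"x": 0,"y": 0,"z": 0,"turn": 0}])

```text
clock: 11.58
position: [567.0, -189.0, 287.9]
ee_rot: [0.034, 0.999, 0.0, -0.002]
contact_force: [0.1, 0.1, 0.4]
gripper_width: 85.0
```

Run:
```python
from h import *
delta(hw(1.75)+[0,0,-20],5)
p,d=arm.get_image("scene")
cv2.imwrite("pics/s2.png",cv2.resize(p[60:320,120:400],None,fx=2.5,fy=2.2)[:,:,::-1])
```

```text
clk 11.58 pos [ 567.  -189.   287.9] f [0.1 0.1 0.4] w 85.0
jaw angle 86.06 toolz [-0.004  0.001 -1.   ] tool shift cm [-6.13  0.39 -0.6 ] per row [-1.227  0.078 -0.12 ] minrows 2.0
```

View pics/s2.png

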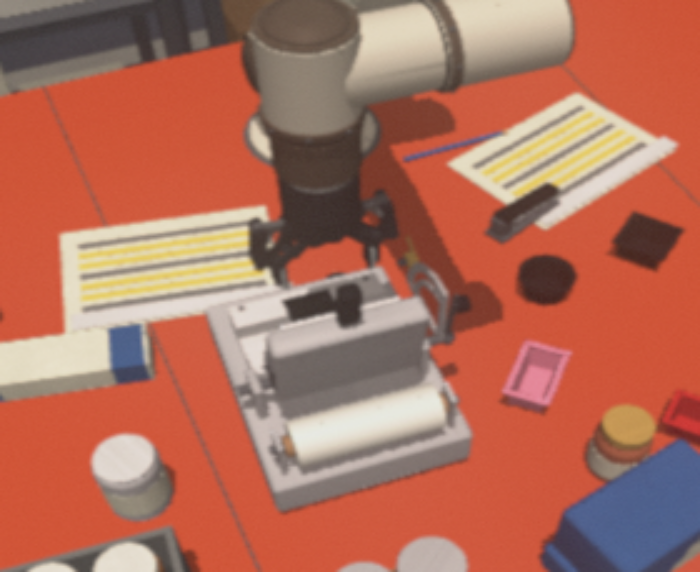

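Emit:
servo_tool(rows=[{"fingers": 8.5,"x": 0,"y": 0.2,"z": -0.6,"turn": 0},{"fingers": 8.5,"x": -1.5,"y": 0.15,"z": 0,"turn": 0},{"fingers": 8.5,"x": -1.5,"y": 0,"z": 0,"turn": 0},{"fingers": 8.5,"x": -1.5,"y": 0,"z": 0,"turn": 0},{"fingers": 8.5,"x": -1.5,"y": 0,"z": 0,"turn": 0},{"fingers": 8.5,"x": 0,"y": 0,"z": 0,"turn": 0},{"fingers": 8.5,"x": 0,"y": 0,"z": 0,"turn": 0}])

```text
clock: 12.22
position: [626.9, -189.6, 295.8]
ee_rot: [0.034, 0.999, 0.0, -0.0]
contact_force: [0.1, 0.0, -0.5]
gripper_width: 84.9
```

Run:
```python
from h import *
delta(hw(1.75)+[0,0,-20],5)
m=arm.camera_model("wrist");p,d=arm.get_image("wrist")
np.savez("w9.npz",p=p,d=d,pose=m["pose"])
cv2.imwrite("pics/w9.png",p[:,:,::-1])
```

```text
clk 12.22 pos [ 626.9 -189.6  295.8] f [ 0.1  0.  -0.5] w 84.9
jaw angle 86.07 toolz [-0.001  0.    -1.   ] tool shift cm [-0.15  0.04  0.21] per row [-0.031  0.007  0.042] minrows 1.0
```

View pics/w9.png

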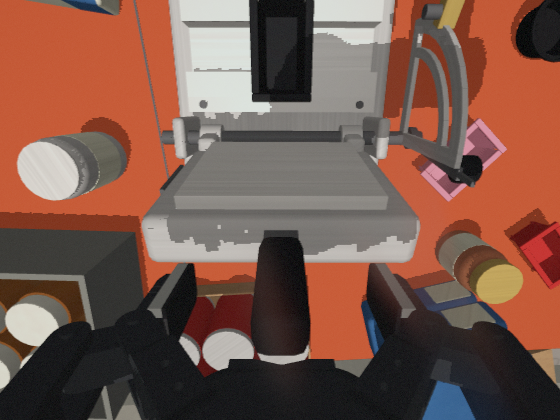

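Emit:
servo_tool(rows=[{"fingers": 1.0,"x": -0.1,"y": 0,"z": 0.1,"turn": 0},{"fingers": 1.0,"x": 0,"y": 0,"z": 0,"turn": 0},{"fingers": 1.0,"x": 0,"y": 0,"z": 0,"turn": 0},{"fingers": 1.0,"x": 0,"y": 0,"z": 0,"turn": 0},{"fingers": 1.0,"x": 0,"y": 0,"z": 0,"turn": 0},{"fingers": 1.0,"x": 0,"y": 0,"z": 0,"turn": 0},{"fingers": 1.0,"x": 0,"y": 0,"z": 0,"turn": 0},{"fingers": 1.0,"x": 0,"y": 0,"z": 0,"turn": 0}])

```text
clock: 12.93
position: [628.1, -190.1, 295.1]
ee_rot: [0.034, 0.999, -0.0, -0.0]
contact_force: [-1.5, -0.5, 2.1]
gripper_width: 23.6
```

Run:
```python
from h import *
delta(hw(1.75)+[0,0,-20],5)
# arc plan: local moves in tool cm (x_tool = -ex, z_tool=-ez)
q=np.linspace(1.75,0.513,33);h=np.array([hw(a) for a in q]);dh=np.diff(h,axis=0)
print("q",q[1]-q[0])
for i in range(32):print(i+1,q[i+1].round(3),(-(dh[i]@ex)/10).round(2),(-dh[i][2]/10).round(2))
```

```text
clk 12.93 pos [ 628.1 -190.1  295.1] f [-1.5 -0.5  2.1] w 23.6
jaw angle 86.05 toolz [-0. -0. -1.] tool shift cm [-0.03  0.08  0.14] per row [-0.007  0.015  0.029] minrows 1.0
q -0.03865625000000006
1 1.711 0.73 -0.19
2 1.673 0.74 -0.16
3 1.634 0.75 -0.13
4 1.595 0.75 -0.1
5 1.557 0.75 -0.07
6 1.518 0.76 -0.04
7 1.479 0.76 -0.02
8 1.441 0.76 0.01
9 1.402 0.76 0.04
10 1.363 0.75 0.07
11 1.325 0.75 0.1
12 1.286 0.75 0.13
13 1.247 0.74 0.16
14 1.209 0.73 0.19
15 1.17 0.73 0.22
16 1.132 0.72 0.24
17 1.093 0.71 0.27
18 1.054 0.7 0.3
19 1.016 0.68 0.33
20 0.977 0.67 0.35
21 0.938 0.66 0.38
22 0.9 0.64 0.4
23 0.861 0.63 0.43
24 0.822 0.61 0.45
25 0.784 0.59 0.47
26 0.745 0.57 0.5
27 0.706 0.55 0.52
28 0.668 0.53 0.54
29 0.629 0.51 0.56
30 0.59 0.49 0.58
31 0.552 0.47 0.6
32 0.513 0.44 0.61
```

Emit:
servo_tool(rows=[{"fingers": 1.0,"x": 0.73,"y": 0,"z": -0.19,"turn": 0},{"fingers": 1.0,"x": 0.74,"y": 0,"z": -0.16,"turn": 0},{"fingers": 1.0,"x": 0.75,"y": 0,"z": -0.13,"turn": 0},{"fingers": 1.0,"x": 0.75,"y": 0,"z": -0.1,"turn": 0}])

```text
clock: 13.27
position: [600.9, -188.2, 300.7]
ee_rot: [0.034, 0.999, -0.0, 0.004]
contact_force: [9.2, -2.7, -3.6]
gripper_width: 23.2
```

Run:
```python
from h import *
delta(hw(1.595)+[0,0,-19],5)
print(arm.read_state()["wrist_torque"])
```

```text
clk 13.27 pos [ 600.9 -188.2  300.7] f [ 9.2 -2.7 -3.6] w 23.2
jaw angle 86.05 toolz [ 0.007 -0.001 -1.   ] tool shift cm [0.22 0.07 0.02] per row [0.044 0.014 0.003] minrows 1.0
[-0.81104136 -2.24187116 -0.09475357]
```

Tracking well with low force; I'll carry on along the arc.

Emit:
servo_tool(rows=[{"fingers": 1.0,"x": 0.75,"y": 0,"z": -0.07,"turn": 0},{"fingers": 1.0,"x": 0.76,"y": 0,"z": -0.04,"turn": 0},{"fingers": 1.0,"x": 0.76,"y": 0,"z": -0.02,"turn": 0},{"fingers": 1.0,"x": 0.76,"y": 0,"z": 0.01,"turn": 0},{"fingers": 1.0,"x": 0.76,"y": 0,"z": 0.04,"turn": 0},{"fingers": 1.0,"x": 0.75,"y": 0,"z": 0.07,"turn": 0},{"fingers": 1.0,"x": 0.75,"y": 0,"z": 0.1,"turn": 0},{"fingers": 1.0,"x": 0.75,"y": 0,"z": 0.13,"turn": 0}])

```text
clock: 13.93
position: [537.9, -183.7, 298.8]
ee_rot: [0.034, 0.999, -0.0, 0.001]
contact_force: [1.8, -1.6, 2.3]
gripper_width: 23.7
```

Run:
```python
from h import *
delta(hw(1.286)+[0,0,-19],5)
print(arm.read_state()["wrist_torque"])
```

```text
clk 13.93 pos [ 537.9 -183.7  298.8] f [ 1.8 -1.6  2.3] w 23.7
jaw angle 86.08 toolz [ 0.001 -0.    -1.   ] tool shift cm [-0.07  0.05  0.06] per row [-0.015  0.01   0.011] minrows 1.0
[-0.40147821 -1.35459713 -0.07431769]
```

Emit:
servo_tool(rows=[{"fingers": 1.0,"x": 0.74,"y": 0,"z": 0.16,"turn": 0},{"fingers": 1.0,"x": 0.73,"y": 0,"z": 0.19,"turn": 0},{"fingers": 1.0,"x": 0.73,"y": 0,"z": 0.22,"turn": 0},{"fingers": 1.0,"x": 0.72,"y": 0,"z": 0.24,"turn": 0},{"fingers": 1.0,"x": 0.71,"y": 0,"z": 0.27,"turn": 0},{"fingers": 1.0,"x": 0.7,"y": 0,"z": 0.3,"turn": 0},{"fingers": 1.0,"x": 0.68,"y": 0,"z": 0.33,"turn": 0},{"fingers": 1.0,"x": 0.67,"y": 0,"z": 0.35,"turn": 0}])

```text
clock: 14.6
position: [480.1, -179.6, 277.5]
ee_rot: [0.034, 0.999, 0.0, -0.001]
contact_force: [-1.2, 0.4, 4.7]
gripper_width: 23.7
```

Run:
```python
from h import *
delta(hw(.977)+[0,0,-19],5)
print(arm.read_state()["wrist_torque"])
```

```text
clk 14.6 pos [ 480.1 -179.6  277.5] f [-1.2  0.4  4.7] w 23.7
jaw angle 86.07 toolz [-0.002  0.    -1.   ] tool shift cm [-0.2   0.04 -0.02] per row [-0.04   0.007 -0.003] minrows 1.0
[ 0.0867569  -0.35321157 -0.17163064]
```

Emit:
servo_tool(rows=[{"fingers": 1.0,"x": 0.66,"y": 0,"z": 0.38,"turn": 0},{"fingers": 1.0,"x": 0.64,"y": 0,"z": 0.4,"turn": 0},{"fingers": 1.0,"x": 0.63,"y": 0,"z": 0.43,"turn": 0},{"fingers": 1.0,"x": 0.61,"y": 0,"z": 0.45,"turn": 0},{"fingers": 1.0,"x": 0.59,"y": 0,"z": 0.47,"turn": 0},{"fingers": 1.0,"x": 0.57,"y": 0,"z": 0.5,"turn": 0},{"fingers": 1.0,"x": 0.55,"y": 0,"z": 0.52,"turn": 0},{"fingers": 1.0,"x": 0,"y": 0,"z": 0,"turn": 0}])

```text
clock: 15.27
position: [436.4, -176.5, 244.1]
ee_rot: [0.035, 0.999, 0.001, -0.003]
contact_force: [-4.9, 1.7, 3.7]
gripper_width: 23.7
```

Run:
```python
from h import *
delta(hw(.706)+[0,0,-19],5)
print(arm.read_state()["wrist_torque"])
m=arm.camera_model("wrist");p,d=arm.get_image("wrist")
np.savez("w10.npz",p=p,d=d,pose=m["pose"])
cv2.imwrite("pics/w10.png",p[:,:,::-1])
p,d=arm.get_image("scene");np.savez("s10.npz",p=p,d=d)
cv2.imwrite("pics/s10.png",cv2.resize(p[100:300,160:360],None,fx=3,fy=3)[:,:,::-1])
```

```text
clk 15.27 pos [ 436.4 -176.5  244.1] f [-4.9  1.7  3.7] w 23.7
jaw angle 86.02 toolz [-0.006  0.001 -1.   ] tool shift cm [-0.33  0.02 -0.21] per row [-0.066  0.004 -0.042] minrows 1.0
[ 0.53647001  0.67771825 -0.13073592]
```

View pics/w10.png

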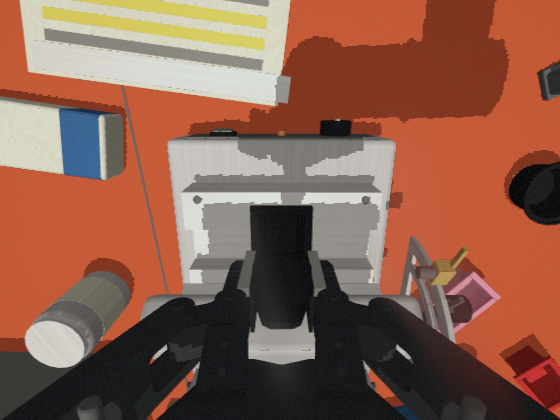

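View pics/s10.png

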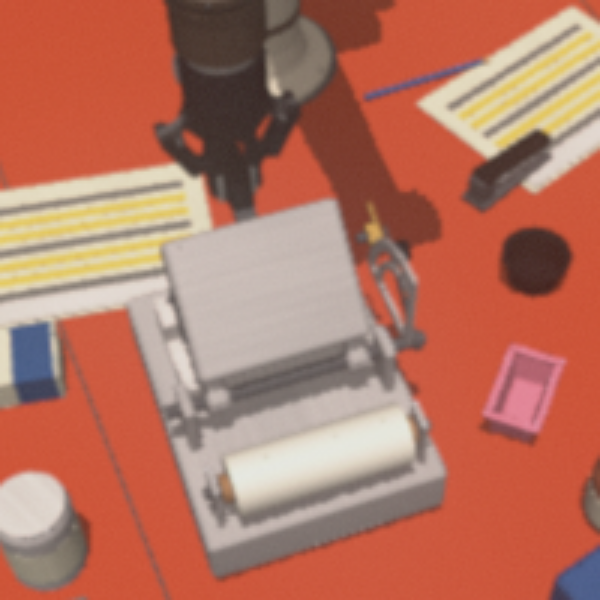

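```bash
cat >> h.py <<'E'
def headang(d,poly):
    m=arm.camera_model("scene");k=np.zeros(d.shape,np.uint8);cv2.fillPoly(k,[np.array(poly,np.int32)],1)
    L=loc(cloud(m,d))[(k>0)&(d>0)];med=np.median(L,0)
    for _ in range(3):
        c=L.mean(0);u,s,v=np.linalg.svd(L-c,full_matrices=False);r=(L-c)@v[2];L=L[abs(r)<2.5*r.std()+.5]
    n=v[2]*np.sign(v[2][2]);return np.arctan2(n[0],n[2]),n.round(3),L.mean(0).round(1),(L.mean(0)@n).round(1),len(L)
def tcpang(off=19):
    s=arm.read_state();L=loc(s["position"]+[0,0,off]);r=np.hypot(L[0],L[2]);a=np.arctan2(L[2],-L[0])-np.arctan2(18,195);return a,r-np.hypot(195,18),L
E
python3 - <<'E'
from h import *
d=np.load("s10.npz")["d"]
print(headang(d,[(160+x/3,100+y/3) for x,y in [(185,255),(325,215),(350,320),(215,360)]]))
print(tcpang(19),tcpang(20.5))
p=np.load("w10.npz")["p"]
a=p[225:355,385:505,::-1];cv2.imwrite("pics/w10c.png",cv2.convertScaleAbs(cv2.resize(a,None,fx=4.5,fy=4.5,interpolation=cv2.INTER_CUBIC),alpha=1.5))
E
```

```text
(np.float64(0.713568672326829), array([ 0.655, -0.   ,  0.756]), array([-43.8,  -2.1,  88.8]), np.float64(38.5), 1799)
(np.float64(0.689402135568865), np.float64(0.8394910122516421), array([-139.61373782,   -0.23051165,  138.51535056])) (np.float64(0.6947875473330205), np.float64(1.8988214966038015), array([-139.61373782,   -0.23051165,  140.01535056]))
```

View pics/w10c.png

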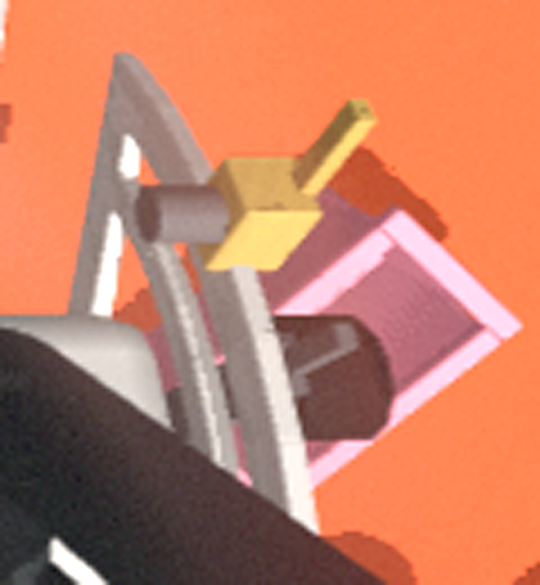

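Run:
```python
from h import *
z=np.load("w10.npz");m=arm.camera_model("wrist");m["pose"]=z["pose"];L=loc(cloud(m,z["d"]))
# knob pixels
hsv=cv2.cvtColor(z["p"],cv2.COLOR_RGB2HSV)
k=np.zeros(z["d"].shape,bool);k[298:323,440:474]=1
k&=(hsv[...,2]<110)
P=L[k];P=P[(abs(P[:,1]-140)<40)];print("knob",len(P),P.mean(0).round(1),P.min(0).round(1),P.max(0).round(1),"ang",np.arctan2(P[:,2].mean(),-P[:,0].mean()))
# table plane in scene for tilt
d=np.load("s10.npz")["d"]
print("table",headang(d,[(240,265),(300,300),(330,330),(150,330),(165,290)]))
m=arm.camera_model("scene");X=cloud(m,d)
print("table pts",[X[v,u].round(1) for u,v in [(345,210),(300,130),(150,260)]])
# Roof points in scene: housing rear
s=np.load("s10.npz")["p"];a=s[150:230,250:330,::-1];cv2.imwrite("pics/s10c.png",cv2.resize(a,None,fx=7,fy=7,interpolation=cv2.INTER_CUBIC))
```

```text
knob 604 [-71.5 136.   66.8] [-88.  120.9  53.8] [-58.3 148.5  77. ] ang 0.7517548188942074
table (np.float64(-0.697365984164389), array([-0.613,  0.3  ,  0.731]), array([ 174. , -128.4,  -87.1]), np.float64(-208.8), 7466)
table pts [array([557.2, 138.1,   1.4]), array([142.7, 173.8,  -1.4]), array([ 477.9, -500.2,   -2. ])]
```

View pics/s10c.png

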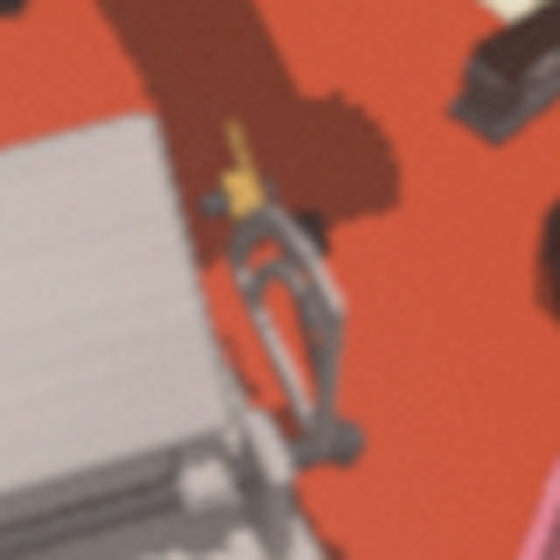

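Emit:
servo_tool(rows=[{"fingers": 1.0,"x": 0.53,"y": 0,"z": 0.54,"turn": 0},{"fingers": 1.0,"x": 0.51,"y": 0,"z": 0.56,"turn": 0},{"fingers": 1.0,"x": 0.35,"y": 0,"z": 0.41,"turn": 0},{"fingers": 1.0,"x": 0,"y": 0,"z": 0,"turn": 0},{"fingers": 1.0,"x": 0,"y": 0,"z": 0,"turn": 0},{"fingers": 1.0,"x": 0,"y": 0,"z": 0,"turn": 0}])

```text
clock: 15.87
position: [423.7, -175.6, 229.8]
ee_rot: [0.035, 0.999, 0.001, -0.003]
contact_force: [-5.4, 2.5, 0.3]
gripper_width: 23.1
```

```bash
cat > look.py <<'E'
from h import *
import sys
n=sys.argv[1]
delta(hw(.513)+[0,0,-20],4)
print("tcpang",tcpang(19)[:2],tcpang(20.5)[:2],arm.read_state()["wrist_torque"].round(2))
m=arm.camera_model("wrist");p,d=arm.get_image("wrist");np.savez(f"w{n}.npz",p=p,d=d,pose=m["pose"])
u,v=map(int,proj(m,HINGE-M.T@np.array([100*np.cos(.513),0,0])+125*ey+60*ez));u=min(u,495);v=min(v,350)
a=p[v-65:v+65,u-65:u+65,::-1];A=cv2.convertScaleAbs(cv2.resize(a,(520,520),interpolation=cv2.INTER_CUBIC),alpha=1.6)
p,d=arm.get_image("scene");np.savez(f"s{n}.npz",p=p,d=d)
print("plane",headang(d,[(160+x/3,100+y/3) for x,y in [(190,265),(320,230),(345,320),(215,355)]]))
cv2.imwrite(f"pics/w{n}c.png",A)
a=p[150:230,250:330,::-1];cv2.imwrite(f"pics/s{n}c.png",cv2.resize(a,None,fx=6,fy=6,interpolation=cv2.INTER_CUBIC))
E
python3 look.py 11
```

```text
clk 15.87 pos [ 423.7 -175.6  229.8] f [-5.4  2.5  0.3] w 23.1
jaw angle 86.03 toolz [-0.005  0.001 -1.   ] tool shift cm [0.83 0.02 1.35] per row [0.207 0.005 0.338] minrows 1.0
tcpang (np.float64(0.5893344818392457), np.float64(0.7964235313506549)) (np.float64(0.5952313297753624), np.float64(1.7446583809949345)) [ 0.52  1.13 -0.09]
plane (np.float64(0.6161213897539802), array([ 0.578, -0.   ,  0.816]), array([-45.7,  -2.3,  79.3]), np.float64(38.3), 1464)
```

View pics/w11c.png

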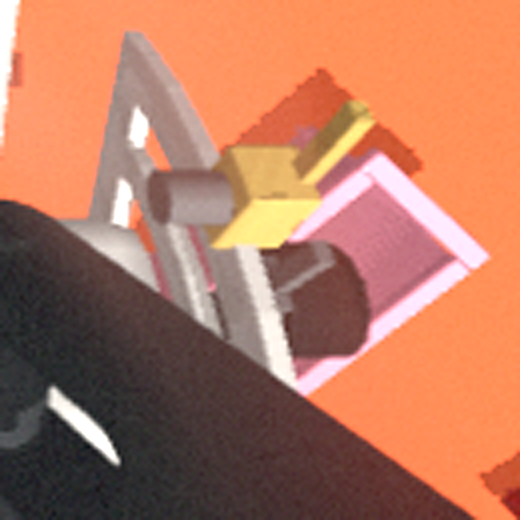

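View pics/s11c.png

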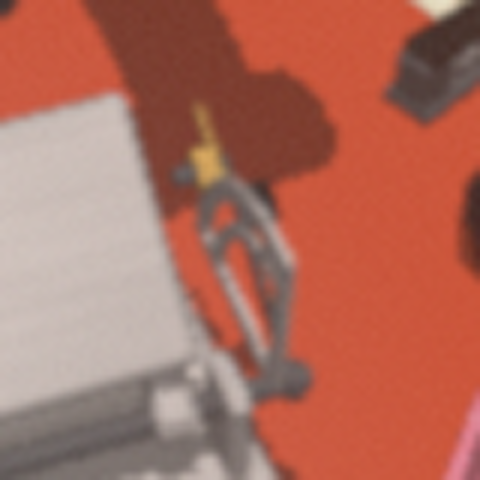

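Run:
```python
from h import *
p=np.load("w9.npz")["p"];a=p[120:210,400:500,::-1];A=cv2.convertScaleAbs(cv2.resize(a,None,fx=5.5,fy=5.5,interpolation=cv2.INTER_CUBIC),alpha=1.7)
z=np.load("w11.npz");p=z["p"];m=arm.camera_model("wrist");m["pose"]=z["pose"]
u,v=map(int,proj(m,HINGE-M.T@np.array([100*np.cos(.513),0,0])+125*ey+60*ez));u=min(u,495);v=min(v,350)
print(u,v)
x0=u-65+240//4;y0=v-65+220//4
a=p[y0:y0+40,x0:x0+40];B=cv2.convertScaleAbs(cv2.resize(a[:,:,::-1],(480,480),interpolation=cv2.INTER_NEAREST),alpha=2)
cv2.imwrite("pics/k9.png",A);cv2.imwrite("pics/k11.png",B)
L=loc(cloud(m,z["d"]))
for (cx,cy) in [(310,265),(325,255),(285,300),(300,290),(330,320),(300,260),(350,300),(270,260),(275,320)]:
    uu=u-65+cx/4;vv=v-65+cy/4;P=L[int(vv),int(uu)];print(cx,cy,p[int(vv),int(uu)],P.round(1),"r",np.hypot(P[0],P[2]).round(1),"q",np.arctan2(P[2],-P[0]).round(3))
```

```text
449 313
310 265 [80 57 55] [-91.3 129.4  66.4] r 112.9 q 0.629
325 255 [99 79 77] [-94.5 131.2  67.3] r 116.0 q 0.618
285 300 [92 76 75] [-77.1 132.   58.5] r 96.8 q 0.65
300 290 [70 43 39] [-78.3 135.9  56.7] r 96.7 q 0.627
330 320 [69 43 41] [-73.  140.8  59.2] r 94.0 q 0.681
300 260 [77 51 48] [-90.3 129.5  64. ] r 110.7 q 0.617
350 300 [76 43 39] [-76.2 145.1  57.4] r 95.4 q 0.646
270 260 [83 64 61] [-82.  131.   53.2] r 97.8 q 0.576
275 320 [161 155 148] [-79.4 124.8  66.8] r 103.8 q 0.699
```

View pics/k9.png

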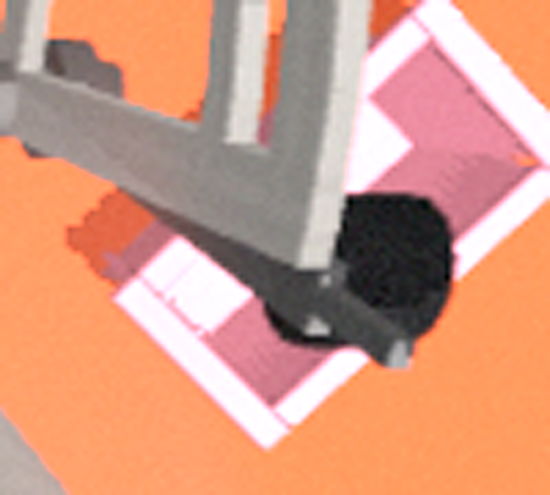

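View pics/k11.png

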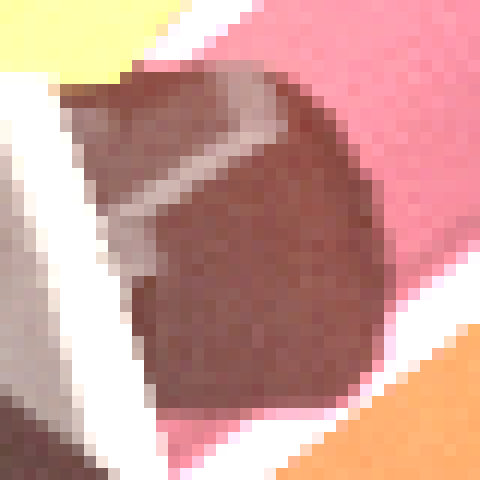

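Run:
```python
from h import *
m=arm.camera_model("wrist")
for n,c in [("w4",(80,190,215,262)),("w8",(170,250,480,560)),("w11",(270,340,430,490))]:
    z=np.load(n+".npz");m["pose"]=z["pose"];p=z["p"];hsv=cv2.cvtColor(p,cv2.COLOR_RGB2HSV)
    k=np.zeros(p.shape[:2],bool);k[c[0]:c[1],c[2]:c[3]]=1
    k&=(hsv[...,0]>18)&(hsv[...,0]<32)&(hsv[...,1]>100)
    k=cv2.erode(k.astype(np.uint8),np.ones((2,2)))>0
    L=loc(cloud(m,z["d"]))[k];r=np.hypot(L[:,0],L[:,2]);q=np.arctan2(L[:,2],-L[:,0])
    for lo in range(96,148,4):
        s=(r>=lo)&(r<lo+4)
        if s.sum()>3:print(n,lo,s.sum(),"q %.3f..%.3f"%tuple(np.percentile(q[s],[4,96])),"y %.1f..%.1f"%tuple(np.percentile(L[s,1],[4,96])))
z=np.load("w11.npz");m["pose"]=z["pose"];L=loc(cloud(m,z["d"]));p=z["p"]
u0,v0=449-65+60,313-65+55
print("pointer")
for i in range(4,24,1):
    row=[]
    for j in range(4,26,2):
        P=L[v0+i,u0+j];row.append("%d/%d/%.2f"%(np.hypot(P[0],P[2]),P[1],np.arctan2(P[2],-P[0])) if 100<P[1]<160 else "-")
    print(i,*row)
```

```text
w4 100 10 q 0.560..0.574 y 123.1..130.5
w4 104 45 q 0.558..0.573 y 120.3..130.7
w4 108 48 q 0.556..0.574 y 120.4..130.9
w4 112 58 q 0.554..0.570 y 120.1..131.1
w4 116 64 q 0.548..0.567 y 119.6..131.4
w4 120 112 q 0.489..0.563 y 120.2..131.1
w4 124 11 q 0.521..0.530 y 129.1..130.9
w4 128 14 q 0.521..0.531 y 129.4..131.2
w4 132 11 q 0.521..0.529 y 129.8..131.4
w4 136 11 q 0.519..0.532 y 129.1..130.9
w4 140 17 q 0.509..0.530 y 129.4..131.2
w8 100 21 q 0.524..0.570 y 118.2..129.8
w8 104 106 q 0.542..0.570 y 118.0..129.3
w8 108 101 q 0.558..0.568 y 118.5..129.7
w8 112 106 q 0.548..0.567 y 118.3..129.9
w8 116 194 q 0.480..0.565 y 117.7..129.4
w8 120 406 q 0.478..0.560 y 118.0..129.5
w8 124 52 q 0.500..0.528 y 127.7..130.3
w8 128 58 q 0.500..0.528 y 127.7..130.4
w8 132 65 q 0.504..0.529 y 127.6..130.7
w8 136 71 q 0.501..0.528 y 127.7..130.5
w8 140 75 q 0.502..0.527 y 127.7..130.9
w11 100 5 q 0.565..0.567 y 119.9..130.1
w11 104 29 q 0.560..0.569 y 119.6..129.6
w11 108 32 q 0.560..0.569 y 119.8..129.0
w11 112 39 q 0.557..0.566 y 119.8..129.5
w11 116 32 q 0.558..0.564 y 119.4..129.4
w11 120 19
[... 2185 characters left out ...]
/140/0.63 97/142/0.64
19 105/122/0.66 104/124/0.66 104/125/0.66 96/131/0.64 98/132/0.65 96/134/0.64 97/135/0.64 98/136/0.65 96/139/0.64 96/140/0.64 96/142/0.64
20 103/123/0.67 - 104/125/0.67 97/130/0.65 97/132/0.65 96/134/0.65 96/136/0.65 96/137/0.65 96/138/0.65 96/140/0.65 95/142/0.65
21 104/122/0.67 105/123/0.68 103/125/0.67 97/130/0.66 97/132/0.66 96/134/0.66 97/135/0.66 95/137/0.65 95/139/0.65 95/140/0.65 96/141/0.66
22 104/121/0.68 105/123/0.68 104/125/0.68 96/131/0.66 97/132/0.67 96/134/0.66 95/135/0.66 96/136/0.66 95/139/0.66 95/140/0.66 96/141/0.66
23 104/121/0.69 104/123/0.69 105/124/0.69 93/132/0.66 95/132/0.67 94/134/0.67 95/135/0.67 96/136/0.67 94/139/0.67 95/140/0.67 96/141/0.67
```

Run:
```python
from h import *
dh=hw(.53)-hw(.612);print(-(dh@ex)/10,-dh[2]/10)
m=arm.camera_model("wrist")
for n in ("w8","w11"):
    z=np.load(n+".npz");m["pose"]=z["pose"];p=z["p"];L=loc(cloud(m,z["d"]));r=np.hypot(L[...,0],L[...,2]);q=np.arctan2(L[...,2],-L[...,0])
    s=(r>142.6)&(r<145.5)&(abs(L[...,1]-129.5)<4)&(abs(q-.51)<.06);print(n,s.sum(),np.percentile(q[s],[2,50,98]),np.percentile(L[s][:,1],[2,98]))
    s=(r>114)&(r<117.5)&(abs(L[...,1]-131)<4)&(abs(q-.61)<.05);print(n,s.sum(),np.percentile(q[s],[2,50,98]) if s.any() else 0)
```

```text
0.988125391949454 1.2652076610084322
w8 50 [0.4967736  0.51302288 0.52806485] [127.70167903 131.44398049]
w8 16 [0.56006298 0.56312733 0.56525638]
w11 31 [0.4983938  0.51048489 0.52627577] [127.77353142 131.22507729]
w11 39 [0.56091674 0.6128315  0.63287607]
```

Emit:
servo_tool(rows=[{"fingers": 1.0,"x": 0.34,"y": 0,"z": 0.42,"turn": 0},{"fingers": 1.0,"x": 0.33,"y": 0,"z": 0.42,"turn": 0},{"fingers": 1.0,"x": 0.32,"y": 0,"z": 0.43,"turn": 0},{"fingers": 1.0,"x": 0,"y": 0,"z": 0,"turn": 0},{"fingers": 1.0,"x": 0,"y": 0,"z": 0,"turn": 0},{"fingers": 1.0,"x": 0,"y": 0,"z": 0,"turn": 0}])

```text
clock: 16.47
position: [414.7, -174.9, 217.7]
ee_rot: [0.035, 0.999, 0.0, -0.002]
contact_force: [-4.2, 1.4, -0.6]
gripper_width: 23.3
```

```bash
cat > meas.py <<'E'
from h import *
import sys
m=arm.camera_model("wrist")
z=np.load(f"w{sys.argv[1]}.npz");q0=float(sys.argv[2]);m["pose"]=z["pose"];L=loc(cloud(m,z["d"]));r=np.hypot(L[...,0],L[...,2]);q=np.arctan2(L[...,2],-L[...,0])
for nm,a,b,c in (("index",142.6,145.5,.512),("pointer",113.5,117.5,q0)):
    s=(r>a)&(r<b)&(L[...,1]>(127 if nm=="index" else 129.8))&(L[...,1]<136)&(abs(q-c)<.04);print(nm,s.sum(),np.percentile(q[s],[2,50,98]).round(4) if s.any() else 0,np.percentile(L[s][:,1],[2,98]) if s.any() else 0)
E
python3 look.py 12; python3 meas.py 12 .53
```

```text
clk 16.47 pos [ 414.7 -174.9  217.7] f [-4.2  1.4 -0.6] w 23.3
jaw angle 86.04 toolz [-0.003  0.001 -1.   ] tool shift cm [-0.07  0.02  0.13] per row [-0.017  0.004  0.033] minrows 1.0
tcpang (np.float64(0.5124183533324171), np.float64(0.7276092591984593)) (np.float64(0.5186703100645236), np.float64(1.583950567057542)) [ 0.59  0.9  -0.15]
plane (np.float64(0.5313346789043948), array([0.507, 0.   , 0.862]), array([-49.6,  -1.5,  74.5]), np.float64(39.1), 1459)
index 34 [0.4969 0.5107 0.5244] [127.99533318 131.22462935]
pointer 5 [0.5514 0.5589 0.5614] [130.10061713 132.73326584]
```

View pics/w12c.png

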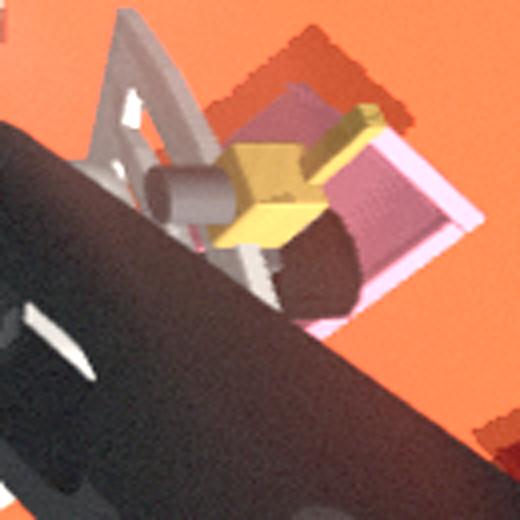

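```bash
cat > knob.py <<'E'
from h import *
from scipy.optimize import least_squares
import sys
m=arm.camera_model("wrist")
def knob(n,rad=None,R0=None):
    z=np.load(f"w{n}.npz");m["pose"]=z["pose"];L=loc(cloud(m,z["d"]));V=z["p"].max(2)
    s=(L[...,1]>133.5)&(L[...,1]<150)&(V<110)&(L[...,2]>20)&(L[...,0]<-30)&(np.hypot(L[...,0],L[...,2])<112)
    P=L[s][:,[0,2]]
    f=lambda c:np.hypot(P[:,0]-c[0],P[:,1]-c[1])-(c[2] if rad is None else rad)
    c0=[P[:,0].mean()+5,P[:,1].mean()-8]+([12] if rad is None else [])
    o=least_squares(f,c0,loss="soft_l1");return o.x,s.sum(),np.arctan2(o.x[1],-o.x[0]),np.hypot(o.x[0],o.x[1]),np.abs(o.fun).mean()
for n in sys.argv[1:]:
    print(n,knob(n));print("  r11",knob(n,11.))
E
python3 knob.py 10 11 12; python3 meas.py 10 .71; python3 meas.py 11 .612
```

```text
10 (array([-65.50615157,  56.46357527,  10.59619016]), np.int64(416), np.float64(0.7113956737344418), np.float64(86.48231741479671), np.float64(0.45277507656506977))
  r11 (array([-65.23107846,  56.07173894]), np.int64(416), np.float64(0.7100331240196168), np.float64(86.01821612399135), np.float64(0.46301297050411766))
11 (array([-70.68951284,  49.87857691,  10.52013181]), np.int64(424), np.float64(0.6144750092122088), np.float64(86.51519901254754), np.float64(0.46984780794121334))
  r11 (array([-70.38196076,  49.42313003]), np.int64(424), np.float64(0.6122096767725083), np.float64(86.00154755701656), np.float64(0.47934489527994606))
12 (array([-74.34151285,  44.18518617,  10.51998244]), np.int64(440), np.float64(0.5362577928050953), np.float64(86.48116101186008), np.float64(0.5168495042314339))
  r11 (array([-74.10195871,  43.70474962]), np.int64(440), np.float64(0.5328798768151355), np.float64(86.0302587710516), np.float64(0.5205093330490345))
index 26 [0.4961 0.5122 0.5242] [128.05074144 131.49811303]
pointer 25 [0.698  0.716  0.7292] [130.13503875 132.84310296]
index 31 [0.4984 0.5105 0.5263] [127.77353142 131.22507729]
pointer 30 [0.5971 0.6135 0.6332] [129.93751749 132.73891295]
```

Run:
```python
from h import *
dh=hw(.5105)-hw(.536);print(-(dh@ex)/10,-dh[2]/10)
```

```text
0.2882255500071132 0.4077706373490429
```

Emit:
servo_tool(rows=[{"fingers": 1.0,"x": 0.15,"y": 0,"z": 0.2,"turn": 0},{"fingers": 1.0,"x": 0.14,"y": 0,"z": 0.2,"turn": 0},{"fingers": 1.0,"x": 0,"y": 0,"z": 0,"turn": 0},{"fingers": 1.0,"x": 0,"y": 0,"z": 0,"turn": 0},{"fingers": 1.0,"x": 0,"y": 0,"z": 0,"turn": 0},{"fingers": 1.0,"x": 0,"y": 0,"z": 0,"turn": 0}])

```text
clock: 17.07
position: [412.4, -174.8, 214.1]
ee_rot: [0.034, 0.999, 0.0, -0.001]
contact_force: [-5.9, 2.2, 0.7]
gripper_width: 23.0
```

```bash
python3 look.py 13; python3 meas.py 13 .512; python3 knob.py 13
```

```text
clk 17.07 pos [ 412.4 -174.8  214.1] f [-5.9  2.2  0.7] w 23.0
jaw angle 86.06 toolz [-0.002  0.001 -1.   ] tool shift cm [-0.31  0.02 -0.23] per row [-0.076  0.004 -0.056] minrows 1.0
tcpang (np.float64(0.49056424730191406), np.float64(0.7178214264974656)) (np.float64(0.4969102619210235), np.float64(1.547104994680808)) [ 0.72  0.76 -0.08]
plane (np.float64(0.5159596556515198), array([0.493, 0.001, 0.87 ]), array([-50.5,  -1.1,  73. ]), np.float64(38.6), 1457)
index 40 [0.4956 0.5102 0.5274] [127.77094396 131.32260462]
pointer 0 0 0
13 (array([-75.50808595,  42.84873937,  10.29787368]), np.int64(380), np.float64(0.5161585332564044), np.float64(86.81869332420048), np.float64(0.47575324876068303))
  r11 (array([-75.2097649 ,  42.13806723]), np.int64(380), np.float64(0.5106967977480645), np.float64(86.20977582021126), np.float64(0.4824324789698404))
```

View pics/s13c.png

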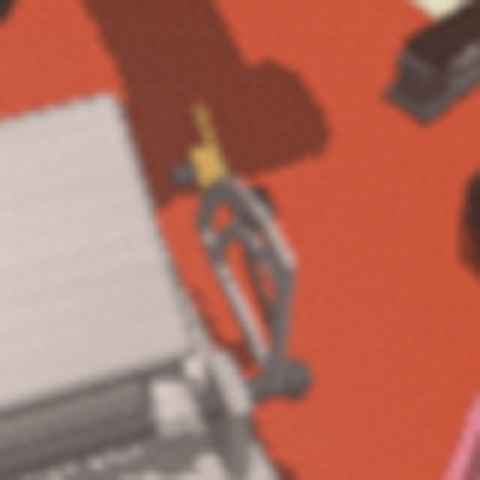

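Emit:
servo_tool(rows=[{"fingers": 1.0,"x": 0.035,"y": 0,"z": 0.05,"turn": 0},{"fingers": 1.0,"x": 0,"y": 0,"z": 0,"turn": 0},{"fingers": 1.0,"x": 0,"y": 0,"z": 0,"turn": 0},{"fingers": 1.0,"x": 0,"y": 0,"z": 0,"turn": 0},{"fingers": 1.0,"x": 0,"y": 0,"z": 0,"turn": 0},{"fingers": 1.0,"x": 0,"y": 0,"z": 0,"turn": 0}])

```text
clock: 17.67
position: [412.2, -174.8, 213.8]
ee_rot: [0.034, 0.999, 0.0, -0.001]
contact_force: [-5.0, 2.4, 1.1]
gripper_width: 23.2
```

```bash
for i in 14 15 16; do python3 look.py $i; python3 meas.py $i .512; python3 knob.py $i; done
python3 - <<'E'
from h import *
p,d=arm.get_image("top");cv2.imwrite("pics/t16.png",cv2.resize(p[120:290,90:400],None,fx=2.5,fy=2.5)[:,:,::-1])
E
```

```text
clk 17.67 pos [ 412.2 -174.8  213.8] f [-5.   2.4  1.1] w 23.2
jaw angle 86.06 toolz [-0.001  0.001 -1.   ] tool shift cm [-0.32  0.02 -0.26] per row [-0.081  0.004 -0.064] minrows 1.0
tcpang (np.float64(0.48864919093966086), np.float64(0.7007144345379572)) (np.float64(0.4950038294208895), np.float64(1.5276082152612673)) [ 0.77  0.72 -0.04]
plane (np.float64(0.5109386817543138), array([0.489, 0.003, 0.872]), array([-50.7,  -1.1,  72.9]), np.float64(38.8), 1463)
index 29 [0.4981 0.5151 0.5245] [127.79453202 131.39391039]
pointer 0 0 0
14 (array([-75.70237579,  42.87581401,  10.11524195]), np.int64(375), np.float64(0.5153270151936418), np.float64(87.00106394201445), np.float64(0.5565656918163345))
  r11 (array([-75.32132327,  41.98431562]), np.int64(375), np.float64(0.5085089621166924), np.float64(86.23215465370158), np.float64(0.5667672035045777))
clk 17.77 pos [ 412.2 -174.8  213.8] f [-5.   2.8  2.1] w 23.4
jaw angle 86.07 toolz [-0.001  0.001 -1.   ] tool shift cm [-0.32  0.02 -0.26] per row [-0.081  0.004 -0.064] minrows 1.0
tcpang (np.float64(0.48877470680988655), np.float64(0.69
[... 774 characters left out ...]
081  0.004 -0.064] minrows 1.0
tcpang (np.float64(0.4888049503254691), np.float64(0.6931147714662984)) (np.float64(0.4951591776730899), np.float64(1.5202032183141512)) [ 0.83  0.73 -0.11]
plane (np.float64(0.5148272446359), array([0.492, 0.001, 0.87 ]), array([-50.8,  -1. ,  72.9]), np.float64(38.4), 1460)
index 34 [0.4964 0.512  0.5256] [127.46874774 131.37690767]
pointer 0 0 0
16 (array([-75.38817329,  42.05153129,  10.88053634]), np.int64(377), np.float64(0.5088120476177651), np.float64(86.32327586500412), np.float64(0.5533116077148705))
  r11 (array([-75.33825125,  41.93154391]), np.int64(377), np.float64(0.5078787649587831), np.float64(86.22126463969401), np.float64(0.5522975090966149))
```

View pics/t16.png

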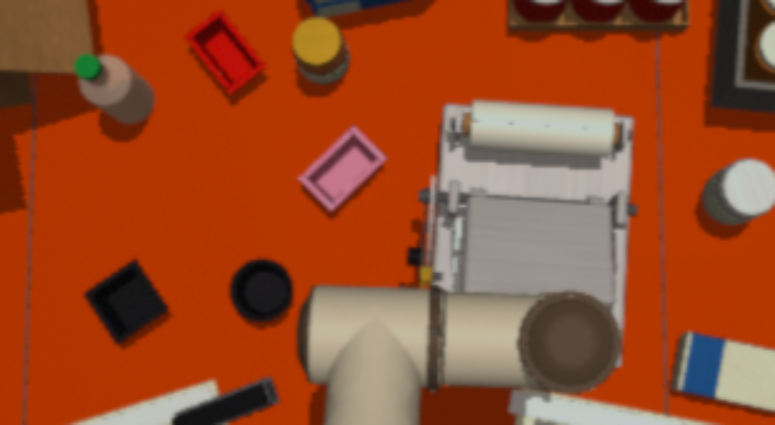

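```bash
python3 -c "
from bench import arm
print(arm.read_state()['position'],arm.read_state()['gripper_width']);print(arm.job_done())"
```

```text
[ 412.15260926 -174.77746576  213.83592368] 23.40221403832604
the job is handed in; nothing more can be done
None
```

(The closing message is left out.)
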